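# Load a fallen lens onto the inspection slide and index it to the camera

## Robot

A 7-joint arm with a two-finger parallel gripper is mounted at the origin on a cart in front of the work surface, level with it; the furniture and walls round the work are solid. World frame = base frame: x ahead of the robot, y to its left, z up, the work surface at z = 0. Lengths are in m, angles in degrees, forces in N, time in s.
With the tool pointing down it reaches from about 0.425 to 0.875 m from the base axis. Payload 4.7 kg.
Tool frame: the origin (TCP) lies on the centre line of the jaws, within the pads' length; the fingertips stand 14 mm ahead of it and the grasp point (between the pads) lies 5 mm behind it; z points along the fingers, y is the line along which they close (so a half turn about z gives the same grasp; the last joint's range is limited). The gripper opens to 87 mm and grips with 3 to 60 N. Pads are 19 mm wide; open, the fingers measure 117 mm over their backs; the gripper's body (75 mm by 190 mm) begins 51 mm behind the grasp point.
Start: joints at [71.568, 18.392, -4.016, 83.108, 1.295, 78.541, -3.26], TCP at [0.214, -0.614, 0.237] pointing down, gripper open.
Joint ranges: [-163.93, 163.93], [-17.29, 119.83], [-79.2, 71.16], [3.27, 140.29], [-89.18, 269.18], [5.43, 117.66], [-154.24, 154.24]. Speed limits (degrees/s): [147.25, 147.25, 180, 180, 180, 180, 180].

## Interface

Orientations are given as [roll, pitch, yaw] about the fixed x, y, z axes, in that order (R = Rz(yaw) Ry(pitch) Rx(roll)).
In Python, from cell import env gives the robot as it stands.
- The arm moves only by the tool jog_arm, never from a script. Its argument "motion" is a list that holds one entry, the list of rows, each a list of 7 numbers: the shift along the tool's x, y, z in units of 0.1 m (1.0 is 0.1 m), then the turn, a rotation vector about the tool's x, y, z in units of 180 degrees (1.0 is 180 degrees), then the closure, from 0 (fully open) to 1 (shut). A call has 1 to 5 rows; each row is the pose to reach, as a shift and turn from the pose commanded when the call began, along the tool's axes at that moment, turning the shorter way round; what a row does not reach only later rows make up. A row lasts 1/10 s, in which the tool goes at most 50 mm and 8.59 degrees, less where a joint would pass 70% of its speed; a pose out of reach is approached as far as the arm can. A call with a number of a shift or a turn outside -1 to 1 is refused whole. A call with a gripper value outside its range is refused whole. The fingers move at their own pace and stop on an object; "grip_force" is the grip in N (left out, the last holds). Time passes only in rows, so rows that repeat a pose let the fingers close. It gives the time, the measured TCP pose, the force, the opening and the grip force at its end, in the units of the state.
- env.get_obs(): the state, without advancing time (a new reading comes with each control period).
- env.read_camera(name): name is "side" or "top"; returns (picture, depth): 400x640x3 uint8, red, green, blue; 400x640 float32, m along the optical axis (not along the pixel's ray), 0 where there is no reading.
- env.camera_info(name): a dict with "camera_matrix" (3x3 intrinsics, pixels), "origin" and "orientation" of the camera in the world. Camera axes: x right, y down, z forward; pixel columns grow to the right and rows downward; lengths in m; the calibration is good to about 2 mm. A picture is of the moment at which its call begins. camera_info takes no time and is no camera call.
- env.sign_off(): hands the job in; it is judged then, once.
The state is a dict: "time_s": time; "qpos": joint angles; "joint_velocities": joint speeds; "effort": joint torques, N m; "tool_pos": TCP position; "tool_rot": TCP orientation; "force": force on the tool from outside, world axes, zero at the start; "wrist_torque": the same for the moment, N m; "grip_width": finger opening in m; "grasp_force": force on a finger pad.
Only numpy, scipy, OpenCV 4.12 (cv2) and the standard library are available. Lean on these libraries where they do the work, as an engineer would, in place of code of your own. Each camera call takes 0.05 s, during which the arm holds its last target. There are 200 camera calls.

## Task

The lens stand has been knocked over: stand it upright on the bare table and let go of it, so that you see it stands true, then pick it up again and set it down gently in the round seat of the slide's carriage, its lens facing squarely across the rail. Then push the carriage along the rail to the next click stop, in front of the small camera, and leave it resting in that stop with the lens stand still seated and upright. Leave the other things lying about where they are.

Things in the scene. Friction and masses are not known exactly. Their poses are not given: they have to be found in the camera images.
- lens_stand: Lens on a stand, 74 mm tall, 0.22 kg, lying: steel foot 40 mm across, 10 thick; 16 mm post; black square cell 34-74 mm above the underside, 40 wide (y), 32 thick (x), ring 2 mm proud on each x face. Origin: centre of foot's underside. z: foot to cell, level as it lies (20 mm up); x: optical axis, vertical as it lies on one ring. Hold by the flat y sides. Either face may be front.
- index_rail: Fixed rail slide, 200 mm long, on the left of the table; place and yaw vary. Origin: on the table under the rail's middle (middle click stop). y: along the rail to its left end; x: across, away from the robot, to a black camera on a post behind the middle stop (32 to 80 mm from the middle line, top at 98 mm). Notched steel strip along the near foot; end stops 40 mm wide, 33 mm high.
- carriage (a joint): Travel (m) of the aluminium carriage, growing to the rail's left (its +y). Click stops: 0 (right, loading; it starts there), 0.055 (middle, camera), 0.110 (left). A spring ball drops into V notches: about 8 N move it out of one, 1.2 N between them; within about 5 mm of a stop it is drawn in, elsewhere it stays where left. Limits -0.004 and 0.114.
- seat (a point): Centre of the floor of the carriage's round seat, a recess 44 mm across and 5 mm deep with a 2.5 mm chamfer, for the stand's foot (2 mm play all round). Floor 27 mm, carriage top 32 mm above the table; the top is 64 mm across the rail and 62 mm along it. Axes as the rail's: x across, y along to the left, z up. Moves with the carriage.
- push_knob (a point): On the axis of the carriage's black knurled knob, 57 mm above the table: an upright cylinder 18 mm across, from 40 to 70 mm above the table, on a 26 mm wide wing (top at 32 mm), 60 mm from the seat's centre on the robot's side (the rail's -x). Axes as the rail's. Moves with the carriage.
- clamp_fork: Bystander: flat black clamp fork, 30 x 70 x 7 mm, lying on the table behind the rail's right end. Origin: centre of its underside.
- cover_glass_box: Bystander: small white flat box of cover glasses, 31 x 50 x 15 mm, lying behind and left of the lens stand, below the microscope's eyepieces: these overhang the table at the lens stand's left from 280 mm up (their tips about x = 0.47, y = -0.34), so keep wrist and forearm clear of them. Origin: centre of its underside.
- lens_tissue: Bystander: thin pale flat packet of lens tissue, 71 x 62 x 9 mm, lying behind the lens stand. Origin: centre of its underside.

How it is judged (in metres and radians):
On the way, in this order (a step that is already met when the one before it is completed fails the run):
1. the lens stand stands upright on the bare table, let go and at rest (angle between lens_stand's own z axis and vertical below 0.06 rad and height (world z) of lens_stand below 0.006 m and contact force between lens_stand and the fingers below 0.05 N and contact force between lens_stand and the arm below 0.05 N and linear speed of lens_stand below 0.01 m/s and angular speed of lens_stand below 0.1 rad/s), for 0.2 s.
2. the lens stand sits in the carriage's seat, facing across the rail, let go, with the carriage still at the loading stop (horizontal distance between lens_stand and seat below 0.004 m and z of lens_stand in the frame of seat between -0.0025 and 0.0025 m and angle between lens_stand's own z axis and vertical below 0.06 rad and angle between the x axis of lens_stand and the x axis of seat, either way round below 0.22 rad and contact force between lens_stand and the fingers below 0.05 N and contact force between lens_stand and the arm below 0.05 N and value of joint carriage below 0.008 m), for 0.2 s.
At the end, for the whole second after the job is handed in: The carriage rests in the middle click stop (0.055 m, within 2.5 mm); the lens stand is at rest in its seat: centred within 4 mm, its foot on the seat's floor within 2.5 mm, upright within 0.06 rad, optical axis across the rail within 0.22 rad; nothing is held (horizontal distance between lens_stand and seat below 0.004 m and z of lens_stand in the frame of seat between -0.0025 and 0.0025 m and angle between lens_stand's own z axis and vertical below 0.06 rad and angle between the x axis of lens_stand and the x axis of seat, either way round below 0.22 rad and contact force between lens_stand and the fingers below 0.05 N and contact force between each of lens_stand, index_rail and the arm below 0.05 N and linear speed of lens_stand below 0.01 m/s and angular speed of lens_stand below 0.1 rad/s and value of joint carriage between 0.0525 and 0.0575 m); the robot touches nothing.
It fails at once if the lens stand was set down hard or dropped into the carriage (over 60 N) (contact force between lens_stand and index_rail above 60 N).
It fails at once if a bystander was moved by more than 20 mm (distance of any of clamp_fork, cover_glass_box, lens_tissue from where it was at the start of the episode above 0.02 m).
It also fails if it takes over 66 s, if anything falls off the work surface, if the arm or the gripper's body presses on something with over 40 N, if the wrist force passes 120 N, or if a joint passes its speed limit or range.

## Working session

There is one attempt and no reset: what is moved stays moved. The work goes in short steps, Python scripts to look and compute and a tool call to move; the robot and the scene stay as the last step left them, time stands still between calls to the robot, and variables do not carry over. Pictures are saved under pics/ and viewed, at most 10 in all, crops included, and the job is handed in when it is done.

Besides the shell and the picture viewer there is one more tool, called after ">>>" as name(argument=value, ...), one argument or row to a line, values as JSON. jog_arm: Moves the arm, as the interface text tells. Shifts and turns lie within -1 to 1; 1 stands for 0.1 m of shift or 180 degrees of turn. Its arguments: {"type":"object","properties":{"motion":{"type":"array","items":{"type":"array","items":{"type":"array","items":{"type":"number"}}}},"grip_force":{"type":"number"}},"required":["motion"]}

```bash
mkdir -p pics; ls; python3 - <<'E'
from cell import env
import cv2,numpy as np
o=env.get_obs();print({k:np.round(v,4).tolist() for k,v in o.items()})
for n in ("side","top"):
    im,d=env.read_camera(n);i=env.camera_info(n)
    print(n,i)
    cv2.imwrite(f"pics/{n}0.png",im[:,:,::-1]);np.save(f"pics/{n}0.npy",d)
E
```

```text
pics
{'time_s': 0.0, 'qpos': [71.5696, 18.4395, -4.0169, 83.1759, 1.2979, 78.5381, -3.2608], 'joint_velocities': [0.0321, -0.0536, 0.0869, -0.0331, -0.0113, 0.0441, -0.0089], 'effort': [0.0003, -49.1278, -0.404, -31.253, -0.0639, 0.0436, 0.0002], 'tool_pos': [0.214, -0.6132, 0.2354], 'tool_rot': [-179.8919, 0.008, 19.2413], 'force': [-0.112, -0.3218, -0.4641], 'wrist_torque': [-0.0036, -0.0105, 0.0619], 'grasp_force': 0.0, 'grip_width': 0.0867}
side {'camera_matrix': array([[366.39060334,   0.        , 324.38029013],
       [  0.        , 366.39060334, 201.10337522],
       [  0.        ,   0.        ,   1.        ]]), 'origin': array([0.344975  , 0.85431272, 0.61371086]), 'orientation': array([-1.21753837e+02,  1.22342092e-01, -1.69354539e+02])}
top {'camera_matrix': array([[470.88853533,   0.        , 315.89377672],
       [  0.        , 470.88853533, 197.02048748],
       [  0.        ,   0.        ,   1.        ]]), 'origin': array([ 0.30903264, -0.03255708,  1.35811893]), 'orientation': array([-171.00788439,    0.85819411,  -89.9196842 ])}
```

View pictures.

View pics/top0.png

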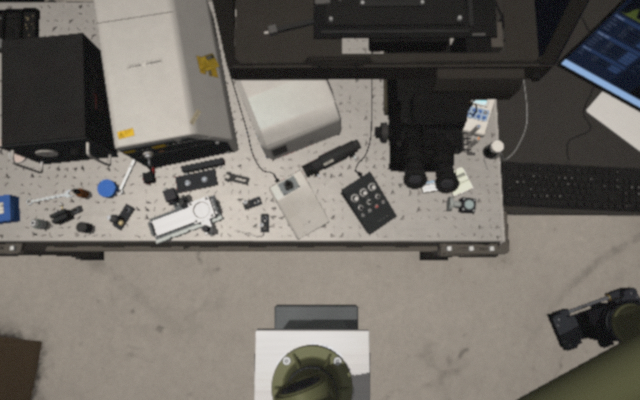

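View pics/side0.png

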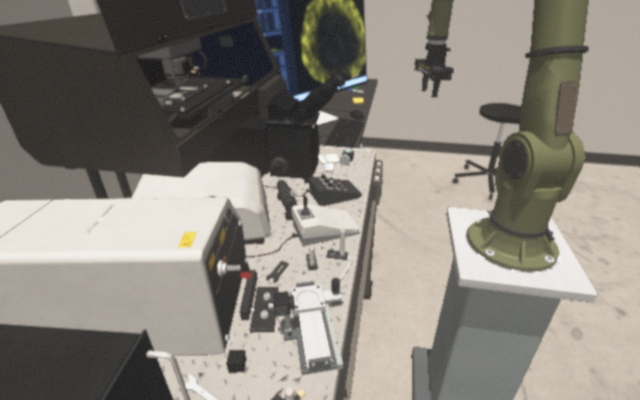

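```bash
cat > h.py <<'E'
import numpy as np,cv2
from scipy.spatial.transform import Rotation as R
from cell import env
def rot(o): return R.from_euler('xyz',o,degrees=True).as_matrix()
def cloud(n,d):
    i=env.camera_info(n);K=i["camera_matrix"];v,u=np.mgrid[:d.shape[0],:d.shape[1]]
    P=np.stack([(u-K[0,2])/K[0,0]*d,(v-K[1,2])/K[1,1]*d,d],-1)
    return P@rot(i["orientation"]).T+i["origin"]
def onplane(n,u,v,z):
    i=env.camera_info(n);K=i["camera_matrix"];r=rot(i["orientation"])@np.array([(u-K[0,2])/K[0,0],(v-K[1,2])/K[1,1],1])
    return i["origin"]+r*(z-i["origin"][2])/r[2]
def proj(n,p):
    i=env.camera_info(n);q=rot(i["orientation"]).T@(np.array(p)-i["origin"]);q=i["camera_matrix"]@q;return q[:2]/q[2]
E
python3 - <<'E'
from h import *
a=cv2.imread("pics/top0.png");b=cv2.imread("pics/side0.png")
def c(im,u,v,w,h,s): return cv2.resize(im[v:v+h,u:u+w],None,fx=s,fy=s,interpolation=cv2.INTER_CUBIC)
A=np.vstack([np.hstack([c(a,140,160,100,75,4),c(a,415,160,100,75,4)]),np.hstack([c(b,265,270,100,75,4),c(b,310,215,100,75,4)])])
cv2.imwrite("pics/crop0.png",A)
for p in ([0.47,-.34,.28],): print(proj("top",p))
d=np.load("pics/top0.npy");P=cloud("top",d)
np.set_printoptions(linewidth=250,precision=0,suppress=True)
print(P[194:216,444:482,2]*1000)
print(P[196:240,145:225:2,2][::2]*1000)
E
```

```text
[456.37707255 201.01483399]
[[   2.    3.  346.   -1.    5.   -0.    4.    4.    6.   15.   10.    8.   10.   11.   10.    4.    3.    3.    2.    7.    5.   -3.   -4.    2.    4.   -3.    0.    3.    4.   -6.   -0.    3.   -2.   -5.    3.    4.   -2.   -2.]
 [   3.    6.    4.    2.    3.    3.    4.    1.   10.   11.   12.   13.    2.   13.    7.    5.    9.    4.    6.    3.    1.    1.    0.    1.    1.   -3.    2.    2.    3.    1.    4.   -1.   -2.   -0.    2.   -1.    5.   -2.]
 [   3.    3.   -2.    6.    1.    0.   -0.   -2.   -0.   10.    9.    5.    2.   -0.    1.    2.   -1.   -1.    2.    8.    1.   -0.    3.   -5.   -2.    2.   -0.   -1.    0.   -0.    1.    6.    1.   -3.    7.    4.    3.    1.]
 [   1.    1.    0.    2.   18.   36.   28.   32.   29.   -3.    0.    6.   -4.    2.    1.    0.    5.    3.    2.   -6.    4.    7.    2.    5.    0.    5.    1.    0.   -1.    2.    3.    1.   -2.    3.   -3.    1.   -1.    1.]
 [  -3.    2.    3.   13.   26.   36.   33.   35.   36.    4.    1.    1.    3.   -4.    2.   -1.   19.   37.   34.   37.   35.   38.   40.   34.   
[... 8657 characters left out ...]
1.   20.   19.   23.   24.    6.    9.    5.    5.    4.   12.   11.   14.   16.   15.    3.    7.    3.    3.   -1.   -2.   -0.    1.    7.   -1.    3.   32.   31.   11.   15.    3.    1.   -2.   -0.    1.    4.]
 [   1.   -0.    3.    1.   22.   18.    8.   11.    8.    9.    5.   12.   15.   14.   14.   13.   11.   -0.   -1.    0.    2.   -1.    3.    1.   -1.   -1.   -3.   -0.    3.    2.   -3.    0.   -1.   -3.    2.    2.    2.   -2.   -1.    2.]
 [  -0.   -0.    1.   -1.   -0.    7.    8.   10.   15.   19.   14.   10.   13.    5.    0.   -3.    2.    7.    3.   -2.    0.   -2.   -5.   -2.   -2.    3.    6.   -1.    2.    7.   -1.    0.   -1.    1.   -2.   -1.    2.    2.   -1.    1.]]
```

View pics/crop0.png

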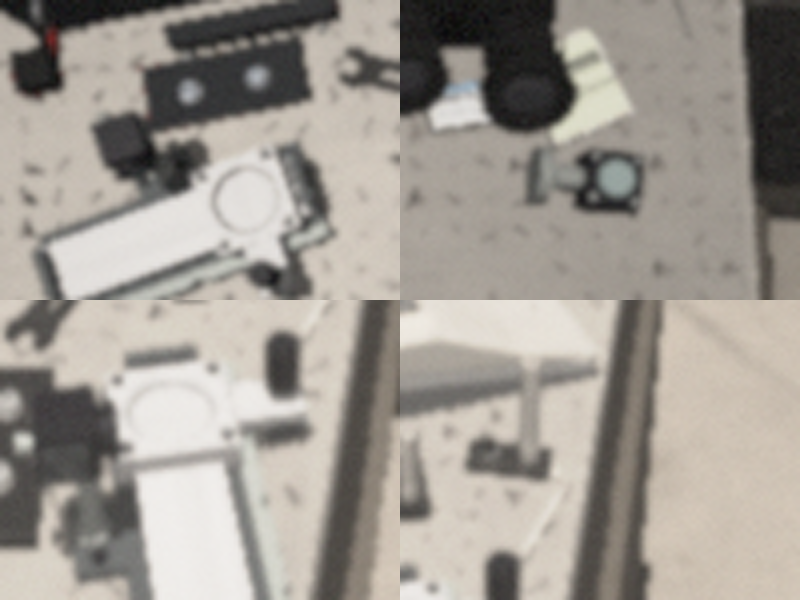

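```bash
cat > m.py <<'E'
from h import *
np.set_printoptions(linewidth=200,precision=4,suppress=True)
T=np.load("pics/top0.npy");S=np.load("pics/side0.npy")
P=cloud("top",T);Q=cloud("side",S);P[T==0]=np.nan;Q[S==0]=np.nan
def sel(P,x0,x1,y0,y1,z0,z1):
    f=P.reshape(-1,3);return f[(f[:,0]>x0)&(f[:,0]<x1)&(f[:,1]>y0)&(f[:,1]<y1)&(f[:,2]>z0)&(f[:,2]<z1)]
print("lens px->",onplane("top",468,205,.036),"rail px->",onplane("top",203,210,.03))
def rect(A): 
    r=cv2.minAreaRect((A[:,:2]*1000).astype(np.float32));return r
for n,C in(("top",P),("side",Q)):
    a=sel(C,.36,.45,-.5,-.35,.006,.06); print(n,"stand",len(a),a.min(0),a.max(0))
    c=sel(C,.36,.45,-.5,-.35,.031,.06)
    if len(c)>10: print(rect(c), np.percentile(c[:,2],[10,50,90]))
    k=sel(C,.3,.5,.2,.35,.05,.078); print("knob",len(k),np.median(k,0),k.min(0),k.max(0))
E
python3 m.py
```

```text
lens px-> [ 0.495  -0.4417  0.036 ] rail px-> [0.482  0.3098 0.03  ]
top stand 43 [ 0.3984 -0.4965  0.0061] [ 0.4497 -0.3617  0.0101]
knob 46 [0.4249 0.2928 0.069 ] [0.4165 0.2852 0.0501] [0.4354 0.3033 0.0769]Traceback (most recent call last):
  File "m.py", line 11, in <module>
    a=sel(C,.36,.45,-.5,-.35,.006,.06); print(n,"stand",len(a),a.min(0),a.max(0))
                                                               ~~~~~^^^
    return umr_minimum(a, axis, None, out, keepdims, initial, where)
ValueError: zero-size array to reduction operation minimum which has no identity
```

```bash
sed -i '/^for n,C/,$d' m.py; cat >> m.py <<'E'
for n,C in(("top",P),("side",Q)):
    a=sel(C,.44,.54,-.48,-.37,.010,.06); print(n,"stand",len(a),a.min(0),a.max(0))
    if len(a)<10: continue
    c=a[a[:,2]>.031]; foot=c[c[:,1]>-.405]; cell=c[c[:,1]<-.415]; post=a[(a[:,1]<-.402)&(a[:,1]>-.413)&(a[:,2]>.02)]
    for nm,q in(("foot",foot),("cell",cell),("post",post)):
        if len(q)>3: print(nm,len(q),q.mean(0),q.min(0),q.max(0),np.percentile(q[:,2],[50,90]),rect(q))
for n,C in(("top",P),("side",Q)):
    k=sel(C,.40,.45,.27,.32,.062,.078); print(n,"knob",len(k),k.mean(0),k.min(0),k.max(0),rect(k))
    # carriage top surface
    c=sel(C,.43,.54,.25,.37,.0295,.037); print("car",len(c),rect(c),c.mean(0))
    s=sel(C,.44,.52,.27,.34,.02,.0295); print("seat?",len(s),s.mean(0),rect(s))
    b=sel(C,.40,.50,.3,.5,.016,.025); print("rail",len(b),rect(b))
    e=sel(C,.36,.47,.42,.5,.026,.05); print("endL",len(e),e.mean(0),rect(e) if len(e)>3 else 0)
print("heights near eyepieces");e=sel(P,.40,.6,-.50,-.2,.2,.5);print(e.min(0),e.max(0))
for y in np.arange(-.5,-.2,.02):
    q=e[(e[:,1]>y)&(e[:,1]<y+.02)]; print(round(y,2),q[:,0].min() if len(q) else None, q[np.argmin(q[:,0]),2] if len(q) else None)
E
python3 m.py
```

```text
lens px-> [ 0.495  -0.4417  0.036 ] rail px-> [0.482  0.3098 0.03  ]
top stand 382 [ 0.4738 -0.4625  0.0101] [ 0.5395 -0.3857  0.0448]
foot 49 [ 0.5015 -0.3928  0.0374] [ 0.4837 -0.3995  0.0316] [ 0.5186 -0.3874  0.0448] [0.0376 0.0419] ((501.10101318359375, -393.5107421875), (11.504987716674805, 35.2760124206543), 84.61045837402344)
cell 194 [ 0.4953 -0.4406  0.0366] [ 0.4749 -0.4625  0.0312] [ 0.5153 -0.4197  0.0447] [0.0363 0.0409] ((495.606689453125, -440.6741638183594), (40.37176513671875, 39.48451614379883), 83.12071990966797)
post 18 [ 0.4986 -0.4083  0.0277] [ 0.4909 -0.4128  0.0241] [ 0.5054 -0.4027  0.0325] [0.0279 0.0303] ((498.53436279296875, -408.3625183105469), (8.753790855407715, 13.54161262512207), 75.85008239746094)
side stand 150 [ 0.4772 -0.4634  0.0101] [ 0.5212 -0.3817  0.0391]
foot 18 [ 0.5047 -0.3902  0.0358] [ 0.4899 -0.4     0.032 ] [ 0.517  -0.3856  0.0391] [0.0361 0.0385] ((503.7730407714844, -388.116455078125), (22.640357971191406, 17.173095703125), 27.31648063659668)
cell 49 [ 0.4969 -0.4352  0.0345] [ 0.4788 -0.4634  0.0311] [ 0.5184 -0.4163  0.039 ] [0.
[... 1333 characters left out ...]
88), 5.827016353607178)
endL 147 [0.4294 0.46   0.0318] ((429.6570739746094, 459.3119812011719), (39.54164123535156, 11.18355655670166), 21.735437393188477)
heights near eyepieces
[ 0.4756 -0.3594  0.2099] [ 0.5999 -0.2029  0.3815]
-0.5 None None
-0.48 None None
-0.46 None None
-0.44 None None
-0.42 None None
-0.4 None None
-0.38 None None
-0.36 0.5961975910856556 0.2599831561120167
-0.34 0.4868681138272895 0.3565397759534137
-0.32 0.47725135889979337 0.34892455739940376
-0.3 0.47560127419924547 0.34569674774274706
-0.28 0.48161566407793077 0.3492784874334405
-0.26 0.48757846469206273 0.3531205931358903
-0.24 0.4862863855561167 0.3480311928376765
-0.22 0.48945804213226207 0.34271108962656904
```

```bash
cat > fit.py <<'E'
from h import *
from scipy.optimize import differential_evolution as DE
import sys
def H(p,X):   # carriage height model, seat at p[:2], yaw p[2]
    c,s=np.cos(p[2]),np.sin(p[2]);d=X[:,:2]-p[:2];x=d@[c,s];y=d@[-s,c]
    h=np.full(len(X),np.nan)
    h[(x<-30)&(x>-.073)&(abs(y)<.013)]=.032
    h[(x<0)&(x>-.073)&(abs(y)<.013)]=.032
    h[(abs(x)<.032)&(abs(y)<.031)]=.032
    h[np.hypot(x,y)<.022]=.027
    h[np.hypot(x+.06,y)<.009]=.070
    return h
def fit(n,d,c0=(.481,.312),rng=.025):
    C=cloud(n,d).reshape(-1,3);C=C[(d.reshape(-1)>0)&(C[:,2]<.09)&(C[:,2]>-.01)&(np.hypot(C[:,0]-c0[0]+.02,C[:,1]-c0[1])<.075)]
    def cost(p):
        h=H(p,C);r=np.where(np.isnan(h),np.where(C[:,2]>.025,.006,0),np.minimum(abs(C[:,2]-np.nan_to_num(h)),.006));return r.mean()*1e3
    r=DE(cost,[(c0[0]-rng,c0[0]+rng),(c0[1]-rng,c0[1]+rng),(.1,.6)],seed=1,tol=1e-6,popsize=20)
    return r.x,r.fun
if __name__=="__main__":
    np.set_printoptions(precision=4,suppress=True)
    for n in("top","side"):
        for d in [np.load(f"pics/{n}0.npy")]: x,f=fit(n,d);print(n,x[:2],np.degrees(x[2]),f)
    # picked rim circle centres (z=.032)
    print(onplane("top",201.5,210,.032),onplane("side",308,297,.032))
E
python3 fit.py
```

```text
top [0.4823 0.3175] 20.31469841835397 1.072345752662564
side [0.4835 0.3157] 26.723374841895343 1.2884425255324798
[0.4817 0.3136 0.032 ] [0.4826 0.3169 0.032 ]
```

```bash
cat > plan.py <<'E'
from h import *
def Rt(psi,th): return R.from_euler('z',psi,degrees=True)*R.from_euler('x',180,degrees=True)*R.from_euler('y',th,degrees=True)
def tcp(G,psi,th,back=0):  # grasp point -> TCP
    return np.array(G)+Rt(psi,th).as_matrix()[:,2]*(.005-back)
def cur():
    o=env.get_obs();return np.array(o["tool_pos"]),R.from_euler('xyz',o["tool_rot"],degrees=True)
def plan(wps,start=None):
    """wps: list of (tcp pos, psi, th); prints chained calls [shift,turn]"""
    p,q=start or cur()
    for g,psi,th in wps:
        g=np.array(g);Q=Rt(psi,th);rv=(q.inv()*Q).as_rotvec(degrees=True)
        n=int(np.ceil(max(np.linalg.norm(rv)/36,np.abs(q.as_matrix().T@(g-p)).max()/.098,np.linalg.norm(g-p)/.15,1)))
        for k in range(n):
            pn=p+(g-p)/(n-k);qn=q*R.from_rotvec(rv/n,degrees=True)
            s=q.as_matrix().T@(pn-p)/.1
            print(np.round(np.r_[s,rv/n/180],3).tolist(),"|to",pn.round(3),"rows>=%.1f"%max(np.linalg.norm(pn-p)/.05,np.linalg.norm(rv/n)/8.59))
            p,q=pn,qn
E
python3 -c "
from plan import *
G=(.4945,-.4408,.027)
plan([(tcp(G,83,20,.10),83,20),(tcp(G,83,20),83,20)])"
```

```text
[0.768, -0.103, 0.298, 0.015, 0.025, -0.088] |to [ 0.283 -0.578  0.206] rows>=1.9
[0.74, 0.122, 0.357, 0.015, 0.025, -0.088] |to [ 0.352 -0.543  0.176] rows>=1.9
[0.647, 0.333, 0.4, 0.015, 0.025, -0.088] |to [ 0.421 -0.508  0.146] rows>=1.9
[0.498, 0.512, 0.425, 0.015, 0.025, -0.088] |to [ 0.491 -0.473  0.116] rows>=1.9
[-0.0, -0.0, 0.5, 0.0, -0.0, 0.0] |to [ 0.493 -0.456  0.069] rows>=1.0
[0.0, 0.0, 0.5, 0.0, -0.0, 0.0] |to [ 0.495 -0.439  0.022] rows>=1.0
```

>>> jog_arm(
  motion=[
    [[0.768,-0.103,0.298,0.015,0.025,-0.088,0.37],[0.768,-0.103,0.298,0.015,0.025,-0.088,0.37],[0.768,-0.103,0.298,0.015,0.025,-0.088,0.37],[0.768,-0.103,0.298,0.015,0.025,-0.088,0.37],[0.768,-0.103,0.298,0.015,0.025,-0.088,0.37]],
  ],
  grip_force=20,
)

```text
time_s: 0.6
tool_pos: [0.2818, -0.5796, 0.207]
tool_rot: [-178.0, -4.7, 34.9]
force: [-0.4, -0.6, -0.2]
grip_width: 0.0581
grasp_force: 0.0
```

>>> jog_arm(
  motion=[
    [[0.74,0.122,0.357,0.015,0.025,-0.088,0.37],[0.74,0.122,0.357,0.015,0.025,-0.088,0.37],[0.74,0.122,0.357,0.015,0.025,-0.088,0.37],[0.74,0.122,0.357,0.015,0.025,-0.088,0.37],[0.74,0.122,0.357,0.015,0.025,-0.088,0.37]],
  ],
)

```text
time_s: 1.1
tool_pos: [0.3505, -0.5453, 0.1778]
tool_rot: [-177.3, -9.9, 50.6]
force: [0.0, 0.4, 0.7]
grip_width: 0.0551
grasp_force: 0.0
```

>>> jog_arm(
  motion=[
    [[0.647,0.333,0.4,0.015,0.025,-0.088,0.37],[0.647,0.333,0.4,0.015,0.025,-0.088,0.37],[0.647,0.333,0.4,0.015,0.025,-0.088,0.37],[0.647,0.333,0.4,0.015,0.025,-0.088,0.37],[0.647,0.333,0.4,0.015,0.025,-0.088,0.37]],
  ],
)

```text
time_s: 1.6
tool_pos: [0.4196, -0.5106, 0.1482]
tool_rot: [-178.1, -15.0, 66.6]
force: [-0.7, -0.6, -0.0]
grip_width: 0.055
grasp_force: 0.0
```

```bash
python3 -c "
from plan import *
o=env.get_obs();print({k:np.round(o[k],3).tolist() for k in ('time_s','qpos','tool_pos','tool_rot','grip_width','force')})
G=(.4945,-.4408,.027)
plan([(tcp(G,83,20,.10),83,20),(tcp(G,83,20),83,20)])"
```

```text
{'time_s': 1.6, 'qpos': [66.443, 30.77, -17.07, 78.633, -3.755, 80.483, 28.715], 'tool_pos': [0.42, -0.511, 0.148], 'tool_rot': [-178.085, -14.99, 66.558], 'grip_width': 0.055, 'force': [-0.738, -0.63, -0.026]}
[0.523, 0.517, 0.454, 0.017, 0.026, -0.088] |to [ 0.491 -0.473  0.116] rows>=1.9
[0.0, -0.0, 0.5, 0.0, 0.0, -0.0] |to [ 0.493 -0.456  0.069] rows>=1.0
[0.0, 0.0, 0.5, 0.0, 0.0, -0.0] |to [ 0.495 -0.439  0.022] rows>=1.0
```

>>> jog_arm(
  motion=[
    [[0.523,0.517,0.454,0.017,0.026,-0.088,0.37],[0.523,0.517,0.454,0.017,0.026,-0.088,0.37],[0.523,0.517,0.454,0.017,0.026,-0.088,0.37],[0.523,0.517,0.454,0.017,0.026,-0.088,0.37],[0.523,0.517,0.454,0.017,0.026,-0.088,0.37]],
  ],
)

```text
time_s: 2.1
tool_pos: [0.4906, -0.473, 0.1165]
tool_rot: [180.0, -20.0, 83.1]
force: [0.5, -0.9, -0.2]
grip_width: 0.0549
grasp_force: 0.0
```

>>> jog_arm(
  motion=[
    [[0,0,0.15,0,0,0,0.37],[0,0,0.3,0,0,0,0.37],[0,0,0.5,0,0,0,0.37],[0,0,0.5,0,0,0,0.37],[0,0,0.5,0,0,0,0.37]],
  ],
)

```text
time_s: 2.6
tool_pos: [0.4938, -0.4529, 0.0679]
tool_rot: [-180.0, -20.2, 83.3]
force: [0.1, -0.9, 1.1]
grip_width: 0.055
grasp_force: 0.0
```

```bash
python3 -c "
from plan import *
G=(.4945,-.4408,.027)
plan([(tcp(G,83,20),83,20)])
a,d=env.read_camera('top');b,e=env.read_camera('side')
def c(im,u,v,w,h,s): return cv2.resize(im[v:v+h,u:u+w],None,fx=s,fy=s,interpolation=cv2.INTER_CUBIC)
cv2.imwrite('pics/g1.png',np.hstack([c(a,415,155,100,100,4),c(b,310,190,100,100,4)])[:,:,::-1])"
```

```text
[-0.027, -0.007, 0.476, -0.001, -0.001, 0.002] |to [ 0.495 -0.439  0.022] rows>=1.0
```

View pics/g1.png

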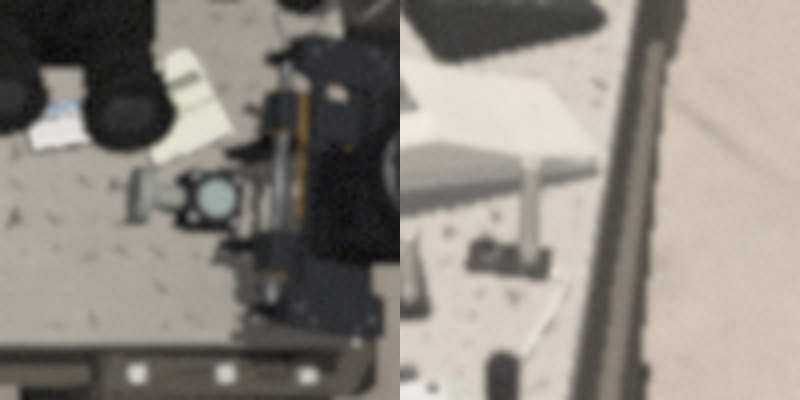

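The left half (top view) shows the open fingers around rows 150 and 245, centred on the cell at crop (215,199). The right half (side view) doesn't show the stand. The alignment is good, so I'll descend and close.

>>> jog_arm(
  motion=[
    [[0,0,0.12,0,0,0,0.37],[0,0,0.24,0,0,0,0.37],[-0.02,0,0.36,0,0,0,0.37],[-0.027,-0.007,0.476,0,0,0,0.37],[-0.027,-0.007,0.476,0,0,0,0.37]],
  ],
)

```text
time_s: 3.2
tool_pos: [0.4943, -0.4377, 0.0203]
tool_rot: [-179.8, -20.3, 83.3]
force: [-0.7, 0.4, 0.3]
grip_width: 0.0551
grasp_force: 0.0
```

>>> jog_arm(
  motion=[
    [[0,0,0,0,0,0,0.8],[0,0,0,0,0,0,0.8],[0,0,0,0,0,0,0.8],[0,0,0,0,0,0,0.8],[0,0,0,0,0,0,0.8]],
  ],
  grip_force=25,
)

```text
time_s: 3.7
tool_pos: [0.4961, -0.4404, 0.0239]
tool_rot: [179.8, -20.1, 83.3]
force: [1.2, -1.1, 2.5]
grip_width: 0.0403
grasp_force: 24.5
```

```bash
python3 -c "
from plan import *
o=env.get_obs();print({k:np.round(o[k],3).tolist() for k in ('time_s','qpos','tool_pos','tool_rot','grip_width','grasp_force','force')})
p,q=cur();print('grasp pt',p-.005*q.as_matrix()[:,2])
"
```

```text
{'time_s': 3.7, 'qpos': [61.736, 40.914, -21.306, 80.316, -2.299, 73.033, 38.048], 'tool_pos': [0.496, -0.44, 0.024], 'tool_rot': [179.839, -20.062, 83.343], 'grip_width': 0.04, 'grasp_force': 24.484, 'force': [1.163, -1.101, 2.542]}
grasp pt [ 0.49589838 -0.44206393  0.02854682]
```

```bash
python3 -c "
from plan import *
p,q=cur();G=p-.005*q.as_matrix()[:,2]
G=np.array([.4955,-.4418,.0285])
plan([(tcp(G,83.3,48),83.3,48)])"
```

```text
[0.025, -0.004, -0.005, 0.001, 0.155, 0.0] |to [ 0.496 -0.438  0.025] rows>=3.3
```

>>> jog_arm(
  motion=[
    [[0,0,0,0,0,0,0.37],[0,0,0,0,0,0,0.37],[0,0,0,0,0,0,0.37]],
  ],
)

```text
time_s: 4.0
tool_pos: [0.4949, -0.4391, 0.0225]
tool_rot: [-180.0, -20.2, 83.3]
force: [0.0, 1.0, -0.4]
grip_width: 0.0527
grasp_force: 0.0
```

>>> jog_arm(
  motion=[
    [[0.005,0,-0.01,0,0.04,0,0.37],[0.015,0,-0.02,0,0.08,0,0.37],[0.02,0,-0.025,0,0.12,0,0.37],[0.025,0,-0.025,0,0.155,0,0.37],[0.025,0,-0.025,0,0.155,0,0.37]],
  ],
)

```text
time_s: 4.5
tool_pos: [0.492, -0.4392, 0.0198]
tool_rot: [-179.4, -48.4, 82.7]
force: [-1.0, -0.3, -0.7]
grip_width: 0.0548
grasp_force: 0.0
```

>>> jog_arm(
  motion=[
    [[0,0,0,0,0,0,0.8],[0,0,0,0,0,0,0.8],[0,0,0,0,0,0,0.8],[0,0,0,0,0,0,0.8],[0,0,0,0,0,0,0.8]],
  ],
  grip_force=30,
)

```text
time_s: 5.0
tool_pos: [0.4968, -0.4375, 0.0285]
tool_rot: [179.7, -48.0, 83.6]
force: [1.9, 0.9, 3.8]
grip_width: 0.0399
grasp_force: 29.5
```

```bash
cat > st.py <<'E'
from plan import *
o=env.get_obs();print({k:np.round(o[k],3).tolist() for k in ('time_s','qpos','tool_pos','tool_rot','grip_width','grasp_force','force')})
p,q=cur();print('grasp pt',(p-.005*q.as_matrix()[:,2]).round(4),'tz',q.as_matrix()[:,2].round(3))
E
python3 st.py;python3 -c "
from plan import *
p,q=cur();G=p-.005*q.as_matrix()[:,2]
a=G+[0,0,.09]
plan([(tcp(a,83.3,48),83.3,48),(tcp([.47,-.47,.13],110,0),110,0),(tcp([.466,-.466,.11],134,-38),134,-38)])"
```

```text
{'time_s': 5.0, 'qpos': [67.473, 58.697, -24.611, 61.473, -13.565, 96.298, 43.673], 'tool_pos': [0.497, -0.437, 0.028], 'tool_rot': [179.709, -48.015, 83.599], 'grip_width': 0.04, 'grasp_force': 29.501, 'force': [1.852, 0.858, 3.761]}
grasp pt [ 0.4964 -0.4412  0.0318] tz [ 0.088  0.738 -0.669]
[0.669, 0.003, -0.602, 0.0, -0.0, 0.001] |to [ 0.497 -0.437  0.118] rows>=1.8
[-0.094, -0.114, -0.153, 0.031, -0.131, -0.07] |to [ 0.483 -0.454  0.122] rows>=3.2
[-0.117, -0.15, -0.096, 0.031, -0.131, -0.07] |to [ 0.47  -0.47   0.125] rows>=3.2
[0.012, -0.006, 0.095, -0.022, -0.104, -0.064] |to [ 0.469 -0.469  0.116] rows>=2.6
[0.043, -0.006, 0.085, -0.022, -0.104, -0.064] |to [ 0.468 -0.468  0.106] rows>=2.6
```

>>> jog_arm(
  motion=[
    [[0.16,0,-0.14,0,0,0,0.8],[0.33,0,-0.3,0,0,0,0.8],[0.5,0,-0.45,0,0,0,0.8],[0.669,0,-0.602,0,0,0,0.8],[0.669,0,-0.602,0,0,0,0.8]],
  ],
)

```text
time_s: 5.5
tool_pos: [0.4971, -0.4396, 0.1219]
tool_rot: [179.4, -47.8, 83.7]
force: [0.4, -0.1, -1.1]
grip_width: 0.0403
grasp_force: 29.5
```

>>> jog_arm(
  motion=[
    [[-0.094,-0.114,-0.153,0.031,-0.131,-0.07,0.8],[-0.094,-0.114,-0.153,0.031,-0.131,-0.07,0.8],[-0.094,-0.114,-0.153,0.031,-0.131,-0.07,0.8],[-0.094,-0.114,-0.153,0.031,-0.131,-0.07,0.8],[-0.094,-0.114,-0.153,0.031,-0.131,-0.07,0.8]],
  ],
)

```text
time_s: 6.0
tool_pos: [0.4828, -0.4529, 0.1204]
tool_rot: [176.8, -24.0, 98.1]
force: [1.1, 0.0, -1.2]
grip_width: 0.0399
grasp_force: 29.6
```

>>> jog_arm(
  motion=[
    [[-0.117,-0.15,-0.096,0.031,-0.131,-0.07,0.8],[-0.117,-0.15,-0.096,0.031,-0.131,-0.07,0.8],[-0.117,-0.15,-0.096,0.031,-0.131,-0.07,0.8],[-0.117,-0.15,-0.096,0.031,-0.131,-0.07,0.8],[-0.117,-0.15,-0.096,0.031,-0.131,-0.07,0.8]],
  ],
)

```text
time_s: 6.5
tool_pos: [0.4679, -0.4701, 0.1217]
tool_rot: [179.9, -0.2, 110.0]
force: [-0.6, -0.3, -2.3]
grip_width: 0.0399
grasp_force: 29.6
```

```bash
python3 st.py;python3 -c "
from plan import *
plan([(tcp([.466,-.466,.11],134,-38),134,-38)])"
```

```text
{'time_s': 6.5, 'qpos': [61.939, 26.339, -24.999, 88.025, 11.479, 68.341, 54.92], 'tool_pos': [0.468, -0.47, 0.122], 'tool_rot': [179.938, -0.186, 109.971], 'grip_width': 0.04, 'grasp_force': 29.584, 'force': [-0.604, -0.324, -2.271]}
grasp pt [ 0.4679 -0.4702  0.1267] tz [-0.     0.003 -1.   ]
[0.008, 0.004, 0.078, -0.022, -0.104, -0.064] |to [ 0.468 -0.469  0.114] rows>=2.6
[0.033, 0.003, 0.072, -0.022, -0.104, -0.064] |to [ 0.468 -0.468  0.106] rows>=2.6
```

>>> jog_arm(
  motion=[
    [[0.008,0.004,0.078,-0.022,-0.104,-0.064,0.8],[0.008,0.004,0.078,-0.022,-0.104,-0.064,0.8],[0.008,0.004,0.078,-0.022,-0.104,-0.064,0.8],[0.008,0.004,0.078,-0.022,-0.104,-0.064,0.8],[0.008,0.004,0.078,-0.022,-0.104,-0.064,0.8]],
  ],
)

```text
time_s: 7.0
tool_pos: [0.4678, -0.4718, 0.1144]
tool_rot: [177.8, 18.9, 121.0]
force: [-0.0, -0.8, -1.2]
grip_width: 0.0405
grasp_force: 29.6
```

>>> jog_arm(
  motion=[
    [[0.033,0.003,0.072,-0.022,-0.104,-0.064,0.8],[0.033,0.003,0.072,-0.022,-0.104,-0.064,0.8],[0.033,0.003,0.072,-0.022,-0.104,-0.064,0.8],[0.033,0.003,0.072,-0.022,-0.104,-0.064,0.8],[0.033,0.003,0.072,-0.022,-0.104,-0.064,0.8]],
  ],
)

```text
time_s: 7.5
tool_pos: [0.4695, -0.4705, 0.1075]
tool_rot: [179.8, 38.0, 133.7]
force: [0.8, -0.9, -2.5]
grip_width: 0.0401
grasp_force: 29.6
```

```bash
python3 st.py;python3 -c "
from plan import *
plan([(tcp([.466,-.466,.058],134,-42),134,-42)])
a,d=env.read_camera('top');b,e=env.read_camera('side');np.save('pics/t2.npy',d);np.save('pics/s2.npy',e)
def c(im,u,v,w,h,s): return cv2.resize(im[v:v+h,u:u+w],None,fx=s,fy=s,interpolation=cv2.INTER_CUBIC)
cv2.imwrite('pics/g2.png',np.hstack([c(a,415,155,100,100,4),c(b,320,90,100,100,4)])[:,:,::-1])"
```

```text
{'time_s': 7.5, 'qpos': [65.586, 7.566, -25.402, 122.638, 26.003, 13.846, 61.998], 'tool_pos': [0.47, -0.471, 0.108], 'tool_rot': [179.839, 37.999, 133.72], 'grip_width': 0.04, 'grasp_force': 29.584, 'force': [0.81, -0.854, -2.514]}
grasp pt [ 0.4674 -0.4683  0.1114] tz [ 0.428 -0.443 -0.788]
[0.346, 0.005, 0.405, -0.0, -0.022, -0.001] |to [ 0.468 -0.468  0.054] rows>=1.1
```

View pics/g2.png

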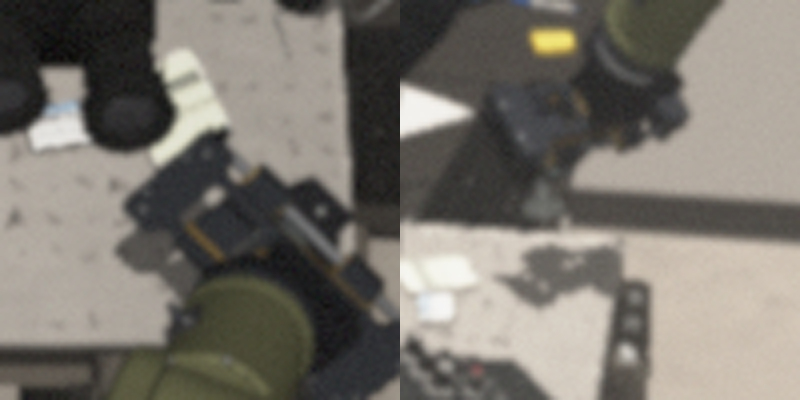

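Right half: the stand hangs nearly upright under the gripper, around crop (545,195). J6 is near its limit, so I'll go slightly outward and swing the heading a bit.

```bash
python3 -c "
from plan import *
plan([(tcp([.482,-.484,.085],120,-40),120,-40)])"
```

```text
[0.008, -0.02, 0.343, 0.049, -0.01, 0.06] |to [ 0.484 -0.487  0.081] rows>=1.6
```

>>> jog_arm(
  motion=[
    [[0.008,-0.02,0.343,0.049,-0.01,0.06,0.8],[0.008,-0.02,0.343,0.049,-0.01,0.06,0.8],[0.008,-0.02,0.343,0.049,-0.01,0.06,0.8],[0.008,-0.02,0.343,0.049,-0.01,0.06,0.8],[0.008,-0.02,0.343,0.049,-0.01,0.06,0.8]],
  ],
)

```text
time_s: 8.1
tool_pos: [0.4853, -0.4848, 0.0802]
tool_rot: [179.9, 40.0, 120.0]
force: [0.6, 0.2, -1.8]
grip_width: 0.0398
grasp_force: 29.6
```

```bash
python3 st.py;python3 -c "
from plan import *
plan([(tcp([.482,-.484,.060],120,-42),120,-42)])
_,T=env.read_camera('top');_,S=env.read_camera('side')
for n,D in(('top',T),('side',S)):
    C=cloud(n,D).reshape(-1,3);C=C[(D.ravel()>0)&(C[:,2]>.012)&(C[:,2]<.11)&(abs(C[:,0]-.48)<.05)&(abs(C[:,1]+.485)<.05)]
    for z in np.arange(.01,.11,.008):
        q=C[(C[:,2]>=z)&(C[:,2]<z+.008)]
        if len(q)>3: print(n,round(z,3),len(q),q.mean(0).round(3),q.min(0).round(3),q.max(0).round(3))
"
```

```text
{'time_s': 8.1, 'qpos': [40.944, 12.335, -6.809, 121.48, 63.563, 19.327, 8.506], 'tool_pos': [0.485, -0.485, 0.08], 'tool_rot': [179.916, 39.999, 120.048], 'grip_width': 0.04, 'grasp_force': 29.584, 'force': [0.563, 0.184, -1.79]}
grasp pt [ 0.4837 -0.482   0.084 ] tz [ 0.323 -0.556 -0.766]
[0.146, -0.025, 0.189, 0.001, -0.011, 0.0] |to [ 0.484 -0.487  0.056] rows>=0.5
top 0.082 12 [ 0.475 -0.489  0.087] [ 0.463 -0.509  0.082] [ 0.504 -0.471  0.09 ]
top 0.09 22 [ 0.479 -0.483  0.094] [ 0.459 -0.518  0.091] [ 0.506 -0.471  0.098]
top 0.098 111 [ 0.489 -0.497  0.103] [ 0.467 -0.517  0.098] [ 0.51  -0.45   0.106]
top 0.106 35 [ 0.487 -0.491  0.108] [ 0.455 -0.51   0.106] [ 0.509 -0.464  0.11 ]
side 0.026 10 [ 0.489 -0.475  0.032] [ 0.47  -0.481  0.03 ] [ 0.506 -0.467  0.034]
side 0.034 33 [ 0.488 -0.481  0.038] [ 0.47  -0.508  0.035] [ 0.508 -0.467  0.041]
side 0.042 9 [ 0.49  -0.482  0.046] [ 0.483 -0.489  0.043] [ 0.496 -0.477  0.049]
side 0.05 7 [ 0.49  -0.483  0.054] [ 0.484 -0.488  0.05 ] [ 0.496 -0.479  0.057]
side 0.058 7 [ 0.482 -0.484  0.062] [ 0.462 -0.499  0.06 ] [ 0.506 -0.471  0.066]
side 0.066 26 [ 0.484 -0.478  0.07 ] [ 0.458 -0.495  0.067] [ 0.51  -0.468  0.074]
side 0.074 17 [ 0.482 -0.478  0.078] [ 0.454 -0.491  0.074] [ 0.515 -0.459  0.082]
side 0.082 8 [ 0.459 -0.481  0.085] [ 0.45  -0.488  0.082] [ 0.473 -0.476  0.09 ]
side 0.09 7 [ 0.471 -0.485  0.096] [ 0.462 -0.488  0.093] [ 0.477 -0.481  0.098]
side 0.098 6 [ 0.454 -0.478  0.103] [ 0.45  -0.484  0.099] [ 0.458 -0.474  0.106]
```

>>> jog_arm(
  motion=[
    [[0.05,-0.01,0.06,0,-0.005,0,0.8],[0.1,-0.02,0.12,0,-0.011,0,0.8],[0.146,-0.025,0.185,0,-0.011,0,0.8],[0.166,-0.025,0.205,0,-0.011,0,0.8],[0.166,-0.025,0.205,0,-0.011,0,0.8]],
  ],
)

```text
time_s: 8.7
tool_pos: [0.4801, -0.4871, 0.0533]
tool_rot: [180.0, 41.9, 120.0]
force: [0.3, 0.2, -2.4]
grip_width: 0.0399
grasp_force: 29.6
```

>>> jog_arm(
  motion=[
    [[0.007,0,0.007,0,0,0,0.8],[0.014,0,0.015,0,0,0,0.8],[0.014,0,0.015,0,0,0,0.8]],
  ],
)

```text
time_s: 9.0
tool_pos: [0.48, -0.4867, 0.0514]
tool_rot: [180.0, 41.9, 120.0]
force: [-0.4, -0.2, -1.4]
grip_width: 0.04
grasp_force: 29.6
```

```bash
python3 st.py
```

```text
{'time_s': 9.0, 'qpos': [36.955, 14.881, -2.461, 123.968, 83.489, 17.217, -12.217], 'tool_pos': [0.48, -0.487, 0.051], 'tool_rot': [179.981, 41.893, 120.045], 'grip_width': 0.04, 'grasp_force': 29.584, 'force': [-0.369, -0.164, -1.426]}
grasp pt [ 0.4783 -0.4838  0.0552] tz [ 0.335 -0.578 -0.744]
```

Grasp point is at 55 mm, so I'll creep down to contact.

>>> jog_arm(
  motion=[
    [[0.007,0,0.007,0,0,0,0.8],[0.014,0,0.015,0,0,0,0.8],[0.014,0,0.015,0,0,0,0.8]],
  ],
)

```text
time_s: 9.3
tool_pos: [0.4806, -0.4873, 0.051]
tool_rot: [180.0, 42.0, 120.1]
force: [-2.6, 3.2, 7.1]
grip_width: 0.0398
grasp_force: 29.5
```

>>> jog_arm(
  motion=[
    [[0.003,0,0.004,0,0,0,0.8],[0.007,0,0.008,0,0,0,0.8],[0.007,0,0.008,0,0,0,0.8]],
  ],
)

```text
time_s: 9.6
tool_pos: [0.4811, -0.4875, 0.0508]
tool_rot: [180.0, 42.1, 120.1]
force: [-3.0, 5.5, 9.3]
grip_width: 0.0398
grasp_force: 29.6
```

```bash
python3 st.py
```

```text
{'time_s': 9.6, 'qpos': [36.788, 15.094, -2.324, 123.947, 84.852, 17.231, -13.605], 'tool_pos': [0.481, -0.488, 0.051], 'tool_rot': [179.971, 42.127, 120.06], 'grip_width': 0.04, 'grasp_force': 29.621, 'force': [-3.012, 5.536, 9.298]}
grasp pt [ 0.4795 -0.4846  0.0545] tz [ 0.336 -0.58  -0.742]
```

>>> jog_arm(
  motion=[
    [[-0.006,0,-0.008,0,0,0,0.8],[-0.006,0,-0.008,0,0,0,0.8],[-0.006,0,-0.008,0,0,0,0.3],[-0.006,0,-0.008,0,0,0,0.3],[-0.006,0,-0.008,0,0,0,0.3]],
  ],
)

```text
time_s: 10.1
tool_pos: [0.4792, -0.4862, 0.0483]
tool_rot: [-180.0, 41.8, 120.1]
force: [-0.2, -0.4, -0.8]
grip_width: 0.0556
grasp_force: 0.0
```

>>> jog_arm(
  motion=[
    [[0,0,0,0,0,0,0.3],[0,0,0,0,0,0,0.3],[0,0,0,0,0,0,0.3]],
  ],
)

```text
time_s: 10.4
tool_pos: [0.4796, -0.4863, 0.0487]
tool_rot: [-180.0, 41.8, 120.1]
force: [-0.5, 0.7, -0.5]
grip_width: 0.0606
grasp_force: 0.0
```

>>> jog_arm(
  motion=[
    [[0,0,-0.3,0,0,0,0.3],[0,0,-0.6,0,0,0,0.3],[0,0,-0.9,0,0,0,0.3],[0,0,-1,0,0,0,0.3],[0,0,-1,0,0,0,0.3]],
  ],
)

```text
time_s: 10.9
tool_pos: [0.4468, -0.4284, 0.1253]
tool_rot: [179.9, 42.0, 120.0]
force: [-0.2, -0.4, -0.2]
grip_width: 0.061
grasp_force: 0.0
```

```bash
python3 st.py;python3 -c "
from plan import *
np.set_printoptions(suppress=True)
a,T=env.read_camera('top');b,S=env.read_camera('side');np.save('pics/t3.npy',T);np.save('pics/s3.npy',S)
def c(im,u,v,w,h,s): return cv2.resize(im[v:v+h,u:u+w],None,fx=s,fy=s,interpolation=cv2.INTER_CUBIC)
cv2.imwrite('pics/g3.png',np.hstack([c(a,415,155,100,100,4),c(b,320,90,100,100,4)])[:,:,::-1])
for n,D in(('top',T),('side',S)):
    C=cloud(n,D).reshape(-1,3);C=C[(D.ravel()>0)&(C[:,2]>.006)&(C[:,2]<.1)&(abs(C[:,0]-.48)<.045)&(abs(C[:,1]+.49)<.045)]
    for z in np.arange(.006,.09,.01):
        q=C[(C[:,2]>=z)&(C[:,2]<z+.01)]
        if len(q)>3: print(n,round(z,3),len(q),q.mean(0).round(4),q.min(0).round(3),q.max(0).round(3),[np.round(k,1) for k in cv2.minAreaRect((q[:,:2]*1000).astype(np.float32))])
"
```

```text
{'time_s': 10.9, 'qpos': [37.521, 0.384, -7.066, 129.453, 59.15, 22.528, 10.128], 'tool_pos': [0.447, -0.428, 0.125], 'tool_rot': [179.904, 42.027, 120.035], 'grip_width': 0.061, 'grasp_force': 0.0, 'force': [-0.173, -0.399, -0.246]}
grasp pt [ 0.4451 -0.4255  0.1291] tz [ 0.337 -0.579 -0.743]
top 0.006 67 [ 0.4767 -0.4839  0.0101] [ 0.441 -0.531  0.006] [ 0.517 -0.449  0.016] [array([ 479.3, -490.4]), array([85.7, 71.7]), np.float64(8.1)]
top 0.036 12 [ 0.4784 -0.478   0.0418] [ 0.46  -0.491  0.037] [ 0.494 -0.471  0.046] [array([ 475.8, -479.5]), array([38.3,  4.9]), np.float64(28.5)]
top 0.046 17 [ 0.4793 -0.4813  0.0514] [ 0.459 -0.495  0.047] [ 0.506 -0.469  0.056] [array([ 484. , -480.7]), array([24. , 47.6]), np.float64(84.3)]
top 0.056 22 [ 0.4768 -0.4777  0.0611] [ 0.461 -0.488  0.057] [ 0.497 -0.47   0.065] [array([ 477.5, -478.3]), array([37.1,  9.5]), np.float64(17.2)]
top 0.066 133 [ 0.4823 -0.4914  0.0731] [ 0.459 -0.515  0.067] [ 0.507 -0.471  0.076] [array([ 482.4, -492.5]), array([40. , 36.9]), np.float64(30.8)]
top 0.076 55 [ 0.4813 -0.4915  0.0776] [ 0.462 -0.512  
[... 449 characters left out ...]
2  0.026] [ 0.504 -0.471  0.036] [array([ 483.1, -480.9]), array([39.6, 19.3]), np.float64(4.0)]
side 0.036 26 [ 0.4849 -0.4804  0.0412] [ 0.464 -0.495  0.037] [ 0.509 -0.469  0.046] [array([ 487. , -481.1]), array([24.8, 45.6]), np.float64(85.1)]
side 0.046 29 [ 0.484  -0.4781  0.0513] [ 0.461 -0.496  0.046] [ 0.509 -0.468  0.056] [array([ 486.7, -480.7]), array([22.6, 48.9]), np.float64(80.1)]
side 0.056 32 [ 0.4848 -0.479   0.0616] [ 0.461 -0.497  0.056] [ 0.509 -0.464  0.066] [array([ 486.9, -478.9]), array([30.8, 48.8]), np.float64(83.5)]
side 0.066 47 [ 0.483  -0.484   0.0721] [ 0.461 -0.505  0.068] [ 0.505 -0.471  0.075] [array([ 482.7, -486.5]), array([42.6, 31.4]), np.float64(14.5)]
```

View pics/g3.png

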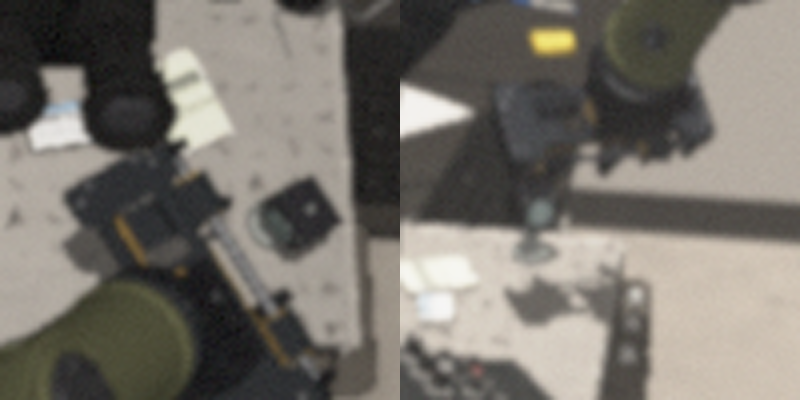

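The stand is upright in both views: top view shows the cell at crop (300,215), side view shows the foot flat at (535,250). I'll regrasp it from straight above.

```bash
python3 -c "
from plan import *
a=[.4835,-.4925]
plan([(tcp(a+[.135],120.5,0),120.5,0),(tcp(a+[.058],120.5,0),120.5,0)])"
```

```text
[-0.296, 0.002, 0.222, -0.0, 0.116, -0.001] |to [ 0.465 -0.461  0.127] rows>=2.4
[-0.356, 0.0, 0.101, -0.0, 0.116, -0.001] |to [ 0.484 -0.492  0.13 ] rows>=2.4
[-0.0, -0.0, 0.77, 0.0, -0.0, -0.0] |to [ 0.484 -0.492  0.053] rows>=1.5
```

>>> jog_arm(
  motion=[
    [[-0.296,0,0.222,0,0.116,0,0.2],[-0.296,0,0.222,0,0.116,0,0.2],[-0.296,0,0.222,0,0.116,0,0.2],[-0.296,0,0.222,0,0.116,0,0.2],[-0.296,0,0.222,0,0.116,0,0.2]],
  ],
)

```text
time_s: 11.5
tool_pos: [0.4661, -0.4649, 0.1277]
tool_rot: [179.9, 21.1, 119.8]
force: [0.0, -1.3, 0.3]
grip_width: 0.0695
grasp_force: 0.0
```

>>> jog_arm(
  motion=[
    [[-0.356,0,0.101,0,0.116,0,0.2],[-0.356,0,0.101,0,0.116,0,0.2],[-0.356,0,0.101,0,0.116,0,0.2],[-0.356,0,0.101,0,0.116,0,0.2],[-0.356,0,0.101,0,0.116,0,0.2]],
  ],
)

```text
time_s: 12.0
tool_pos: [0.4822, -0.4919, 0.1277]
tool_rot: [-179.8, 0.1, 120.0]
force: [-0.4, 0.8, 0.9]
grip_width: 0.0699
grasp_force: 0.0
```

```bash
python3 st.py;python3 -c "
from plan import *
a=[.4835,-.4925]
plan([(tcp(a+[.058],120.5,0),120.5,0)])"
```

```text
{'time_s': 12.0, 'qpos': [48.035, 26.863, -6.45, 84.314, 3.335, 68.991, 71.081], 'tool_pos': [0.482, -0.492, 0.128], 'tool_rot': [-179.809, 0.072, 120.001], 'grip_width': 0.07, 'grasp_force': 0.0, 'force': [-0.371, 0.808, 0.868]}
grasp pt [ 0.4822 -0.4919  0.1327] tz [-0.002 -0.003 -1.   ]
[-0.01, 0.011, 0.747, -0.001, 0.0, -0.003] |to [ 0.484 -0.492  0.053] rows>=1.5
```

>>> jog_arm(
  motion=[
    [[0,0,0.2,0,0,0,0.2],[0,0.01,0.4,0,0,0,0.2],[0,0.01,0.6,0,0,0,0.2],[-0.01,0.01,0.745,0,0,0,0.2],[-0.01,0.01,0.745,0,0,0,0.2]],
  ],
)

```text
time_s: 12.5
tool_pos: [0.4831, -0.4908, 0.0528]
tool_rot: [-179.9, -0.1, 120.1]
force: [-0.2, -0.4, 1.1]
grip_width: 0.0697
grasp_force: 0.0
```

>>> jog_arm(
  motion=[
    [[0,0,0,0,0,0,0.4],[0,0,0,0,0,0,0.5],[0,0,0,0,0,0,0.8],[0,0,0,0,0,0,0.8],[0,0,0,0,0,0,0.8]],
  ],
  grip_force=25,
)

```text
time_s: 13.0
tool_pos: [0.485, -0.4932, 0.0561]
tool_rot: [180.0, 0.2, 120.1]
force: [0.4, -0.5, 1.3]
grip_width: 0.0398
grasp_force: 24.9
```

```bash
python3 st.py;python3 -c "
from plan import *
p,q=cur();G=p-.005*q.as_matrix()[:,2]
plan([(p+[0,0,.16],120.2,0),([.43,-.16,.26],155,0),([.42,.14,.26],185,0),([.4825,.316,.20],200.5,0)])"
```

```text
{'time_s': 13.0, 'qpos': [47.93, 30.741, -6.295, 87.372, 3.681, 61.924, 70.854], 'tool_pos': [0.485, -0.493, 0.056], 'tool_rot': [179.984, 0.166, 120.065], 'grip_width': 0.04, 'grasp_force': 24.92, 'force': [0.418, -0.476, 1.334]}
grasp pt [ 0.485  -0.4932  0.0611] tz [ 0.002 -0.002 -1.   ]
[-0.002, 0.0, -0.8, 0.0, 0.0, -0.0] |to [ 0.485 -0.493  0.136] rows>=1.6
[-0.001, 0.0, -0.8, 0.0, 0.0, -0.0] |to [ 0.485 -0.493  0.216] rows>=1.6
[0.789, 0.3, -0.11, 0.0, 0.0, -0.048] |to [ 0.471 -0.41   0.227] rows>=1.7
[0.735, 0.416, -0.11, 0.0, 0.0, -0.048] |to [ 0.458 -0.327  0.238] rows>=1.7
[0.663, 0.522, -0.11, 0.0, 0.0, -0.048] |to [ 0.444 -0.243  0.249] rows>=1.7
[0.577, 0.617, -0.11, 0.0, 0.0, -0.048] |to [ 0.43 -0.16  0.26] rows>=1.7
[0.453, 0.892, 0.0, 0.0, 0.0, -0.056] |to [ 0.427 -0.06   0.26 ] rows>=2.0
[0.291, 0.957, 0.0, 0.0, 0.0, -0.056] |to [0.423 0.04  0.26 ] rows>=2.0
[0.12, 0.993, 0.0, 0.0, 0.0, -0.056] |to [0.42 0.14 0.26] rows>=2.0
[-0.388, 0.849, 0.3, 0.0, 0.0, -0.043] |to [0.451 0.228 0.23 ] rows>=2.0
[-0.499, 0.789, 0.3, 0.0, 0.0, -0.043] |to [0.482 0.316 0.2  ] rows>=2.0
```

```bash
python3 -c "
from plan import *
p,q=cur()
plan([(p+[0,0,.08],120.1,0),([.36,-.40,.18],150,0),([.385,-.25,.2],178,0),([.42,-.1,.2],185,0),([.43,.1,.2],190,0),([.46,.22,.2],200,0),([.4825,.316,.18],200.5,0)])"
```

```text
[-0.002, 0.0, -0.8, 0.0, 0.001, -0.0] |to [ 0.485 -0.493  0.136] rows>=1.6
[0.717, -0.307, -0.22, 0.0, 0.0, -0.083] |to [ 0.423 -0.447  0.158] rows>=1.7
[0.772, -0.112, -0.22, 0.0, 0.0, -0.083] |to [ 0.36 -0.4   0.18] rows>=1.7
[0.267, 0.712, -0.1, -0.0, 0.0, -0.078] |to [ 0.372 -0.325  0.19 ] rows>=1.6
[0.087, 0.755, -0.1, -0.0, 0.0, -0.078] |to [ 0.385 -0.25   0.2  ] rows>=1.6
[-0.149, 0.756, 0.0, 0.0, 0.0, -0.019] |to [ 0.402 -0.175  0.2  ] rows>=1.5
[-0.195, 0.745, 0.0, 0.0, 0.0, -0.019] |to [ 0.42 -0.1   0.2 ] rows>=1.5
[-0.091, 0.661, 0.0, 0.0, 0.0, -0.009] |to [ 0.423 -0.033  0.2  ] rows>=1.3
[-0.111, 0.658, 0.0, 0.0, 0.0, -0.009] |to [0.427 0.033 0.2  ] rows>=1.3
[-0.13, 0.655, 0.0, 0.0, 0.0, -0.009] |to [0.43 0.1  0.2 ] rows>=1.3
[-0.252, 0.565, 0.0, 0.0, 0.0, -0.028] |to [0.445 0.16  0.2  ] rows>=1.2
[-0.3, 0.541, 0.0, 0.0, 0.0, -0.028] |to [0.46 0.22 0.2 ] rows>=1.2
[-0.54, 0.825, 0.2, 0.0, 0.0, -0.003] |to [0.482 0.316 0.18 ] rows>=2.0
```

>>> jog_arm(
  motion=[
    [[0,0,-0.2,0,0,0,0.8],[0,0,-0.4,0,0,0,0.8],[0,0,-0.6,0,0,0,0.8],[0,0,-0.8,0,0,0,0.8],[0,0,-0.8,0,0,0,0.8]],
  ],
  grip_force=35,
)

```text
time_s: 13.5
tool_pos: [0.486, -0.4941, 0.1387]
tool_rot: [179.9, 0.4, 120.1]
force: [1.5, -0.2, -2.2]
grip_width: 0.0399
grasp_force: 34.9
```

>>> jog_arm(
  motion=[
    [[0.18,-0.077,-0.05,0,0,-0.02,0.8],[0.36,-0.154,-0.11,0,0,-0.041,0.8],[0.54,-0.23,-0.17,0,0,-0.062,0.8],[0.717,-0.307,-0.22,0,0,-0.083,0.8],[0.717,-0.307,-0.22,0,0,-0.083,0.8]],
  ],
)

```text
time_s: 14.0
tool_pos: [0.4199, -0.445, 0.1566]
tool_rot: [-179.9, -0.0, 135.0]
force: [0.1, -0.2, -2.1]
grip_width: 0.0397
grasp_force: 34.9
```

>>> jog_arm(
  motion=[
    [[0.193,-0.028,-0.05,0,0,-0.02,0.8],[0.386,-0.056,-0.11,0,0,-0.041,0.8],[0.579,-0.084,-0.17,0,0,-0.062,0.8],[0.772,-0.112,-0.22,0,0,-0.083,0.8],[0.772,-0.112,-0.22,0,0,-0.083,0.8]],
  ],
)

```text
time_s: 14.5
tool_pos: [0.3582, -0.3988, 0.1788]
tool_rot: [-179.9, 0.0, 149.9]
force: [0.8, -0.3, -2.9]
grip_width: 0.0396
grasp_force: 34.9
```

```bash
python3 st.py; python3 -c "
from plan import *
plan([([.385,-.25,.2],178,0),([.42,-.1,.2],185,0),([.43,.1,.2],190,0)])"
```

```text
{'time_s': 14.5, 'qpos': [55.165, 7.145, -10.731, 103.509, 1.482, 69.432, 103.88], 'tool_pos': [0.358, -0.399, 0.179], 'tool_rot': [-179.931, 0.027, 149.884], 'grip_width': 0.04, 'grasp_force': 34.918, 'force': [0.798, -0.312, -2.882]}
grasp pt [ 0.3582 -0.3988  0.1838] tz [-0.    -0.001 -1.   ]
[0.258, 0.711, -0.107, -0.0, 0.0, -0.078] |to [ 0.372 -0.324  0.189] rows>=1.6
[0.077, 0.752, -0.106, -0.0, 0.0, -0.078] |to [ 0.385 -0.25   0.2  ] rows>=1.6
[-0.149, 0.756, 0.0, 0.0, 0.0, -0.019] |to [ 0.402 -0.175  0.2  ] rows>=1.5
[-0.195, 0.745, 0.0, 0.0, 0.0, -0.019] |to [ 0.42 -0.1   0.2 ] rows>=1.5
[-0.091, 0.661, 0.0, 0.0, 0.0, -0.009] |to [ 0.423 -0.033  0.2  ] rows>=1.3
[-0.111, 0.658, 0.0, 0.0, 0.0, -0.009] |to [0.427 0.033 0.2  ] rows>=1.3
[-0.13, 0.655, 0.0, 0.0, 0.0, -0.009] |to [0.43 0.1  0.2 ] rows>=1.3
```

>>> jog_arm(
  motion=[
    [[0.065,0.178,-0.027,0,0,-0.02,0.8],[0.13,0.356,-0.053,0,0,-0.04,0.8],[0.194,0.534,-0.08,0,0,-0.06,0.8],[0.258,0.711,-0.107,0,0,-0.078,0.8],[0.258,0.711,-0.107,0,0,-0.078,0.8]],
  ],
)

```text
time_s: 15.0
tool_pos: [0.3747, -0.3223, 0.1897]
tool_rot: [-180.0, 0.1, 164.2]
force: [1.3, -0.3, -2.2]
grip_width: 0.0398
grasp_force: 34.9
```

>>> jog_arm(
  motion=[
    [[0.02,0.188,-0.027,0,0,-0.02,0.8],[0.04,0.376,-0.053,0,0,-0.04,0.8],[0.06,0.564,-0.08,0,0,-0.06,0.8],[0.077,0.752,-0.106,0,0,-0.078,0.8],[0.077,0.752,-0.106,0,0,-0.078,0.8]],
  ],
)

```text
time_s: 15.5
tool_pos: [0.3874, -0.2482, 0.2006]
tool_rot: [-179.9, 0.1, 178.3]
force: [0.2, -0.1, -2.7]
grip_width: 0.0397
grasp_force: 34.9
```

>>> jog_arm(
  motion=[
    [[-0.037,0.19,0,0,0,-0.005,0.8],[-0.075,0.38,0,0,0,-0.01,0.8],[-0.112,0.57,0,0,0,-0.015,0.8],[-0.149,0.756,0,0,0,-0.019,0.8],[-0.149,0.756,0,0,0,-0.019,0.8]],
  ],
)

```text
time_s: 16.0
tool_pos: [0.4047, -0.1717, 0.2003]
tool_rot: [-179.9, 0.1, -178.2]
force: [-0.3, -0.2, -2.8]
grip_width: 0.0397
grasp_force: 34.9
```

>>> jog_arm(
  motion=[
    [[-0.05,0.19,0,0,0,-0.005,0.8],[-0.1,0.38,0,0,0,-0.01,0.8],[-0.15,0.57,0,0,0,-0.015,0.8],[-0.195,0.745,0,0,0,-0.019,0.8],[-0.195,0.745,0,0,0,-0.019,0.8]],
  ],
)

```text
time_s: 16.5
tool_pos: [0.4221, -0.0969, 0.2003]
tool_rot: [-179.9, 0.1, -174.8]
force: [0.9, 0.6, -1.7]
grip_width: 0.0399
grasp_force: 34.9
```

```bash
python3 st.py; python3 -c "
from plan import *
plan([([.43,.1,.2],190,0),([.46,.22,.2],200,0),([.4825,.316,.18],200.5,0)])"
```

```text
{'time_s': 16.5, 'qpos': [40.262, -6.643, -28.554, 114.016, -3.292, 71.762, 108.089], 'tool_pos': [0.422, -0.097, 0.2], 'tool_rot': [-179.932, 0.074, -174.806], 'grip_width': 0.04, 'grasp_force': 34.919, 'force': [0.922, 0.59, -1.735]}
grasp pt [ 0.4221 -0.0969  0.2053] tz [ 0.001 -0.001 -1.   ]
[-0.128, 0.977, 0.0, -0.0, 0.0, -0.013] |to [0.426 0.002 0.2  ] rows>=2.0
[-0.169, 0.971, 0.001, -0.0, 0.0, -0.013] |to [0.43 0.1  0.2 ] rows>=2.0
[-0.252, 0.565, 0.0, 0.0, 0.0, -0.028] |to [0.445 0.16  0.2  ] rows>=1.2
[-0.3, 0.541, 0.0, 0.0, 0.0, -0.028] |to [0.46 0.22 0.2 ] rows>=1.2
[-0.54, 0.825, 0.2, -0.0, 0.0, -0.003] |to [0.482 0.316 0.18 ] rows>=2.0
```

>>> jog_arm(
  motion=[
    [[-0.032,0.244,0,0,0,-0.003,0.8],[-0.064,0.488,0,0,0,-0.006,0.8],[-0.096,0.732,0,0,0,-0.01,0.8],[-0.128,0.977,0,0,0,-0.013,0.8],[-0.128,0.977,0,0,0,-0.013,0.8]],
  ],
)

```text
time_s: 17.0
tool_pos: [0.4259, 0.0013, 0.2001]
tool_rot: [-179.9, 0.1, -172.5]
force: [0.6, 0.2, -2.1]
grip_width: 0.0397
grasp_force: 34.9
```

>>> jog_arm(
  motion=[
    [[-0.042,0.244,0,0,0,-0.003,0.8],[-0.084,0.488,0,0,0,-0.006,0.8],[-0.126,0.732,0,0,0,-0.01,0.8],[-0.169,0.971,0,0,0,-0.013,0.8],[-0.169,0.971,0,0,0,-0.013,0.8]],
  ],
)

```text
time_s: 17.5
tool_pos: [0.4304, 0.0992, 0.2]
tool_rot: [-180.0, 0.1, -170.2]
force: [0.6, 0.2, -2.9]
grip_width: 0.0398
grasp_force: 34.9
```

>>> jog_arm(
  motion=[
    [[-0.063,0.142,0,0,0,-0.007,0.8],[-0.126,0.284,0,0,0,-0.014,0.8],[-0.189,0.426,0,0,0,-0.021,0.8],[-0.252,0.565,0,0,0,-0.028,0.8],[-0.252,0.565,0,0,0,-0.028,0.8]],
  ],
)

```text
time_s: 18.0
tool_pos: [0.446, 0.1594, 0.1998]
tool_rot: [180.0, 0.1, -165.1]
force: [-0.3, 0.6, -1.7]
grip_width: 0.0401
grasp_force: 34.9
```

>>> jog_arm(
  motion=[
    [[-0.075,0.135,0,0,0,-0.007,0.8],[-0.15,0.27,0,0,0,-0.014,0.8],[-0.225,0.405,0,0,0,-0.021,0.8],[-0.3,0.541,0,0,0,-0.028,0.8],[-0.3,0.541,0,0,0,-0.028,0.8]],
  ],
)

```text
time_s: 18.5
tool_pos: [0.4611, 0.2195, 0.1997]
tool_rot: [180.0, 0.1, -160.1]
force: [0.0, 0.6, -1.7]
grip_width: 0.0397
grasp_force: 34.9
```

```bash
python3 st.py; python3 -c "
from plan import *
plan([([.4825,.316,.16],200.5,0)])"
```

```text
{'time_s': 18.5, 'qpos': [20.931, 6.473, -51.908, 104.118, 5.318, 71.881, 77.434], 'tool_pos': [0.461, 0.219, 0.2], 'tool_rot': [179.951, 0.061, -160.114], 'grip_width': 0.04, 'grasp_force': 34.92, 'force': [0.023, 0.565, -1.68]}
grasp pt [0.4611 0.2195 0.2047] tz [ 0.001  0.001 -1.   ]
[-0.529, 0.835, 0.398, 0.0, 0.0, -0.003] |to [0.482 0.316 0.16 ] rows>=2.1
```

>>> jog_arm(
  motion=[
    [[-0.132,0.208,0.05,0,0,0,0.8],[-0.264,0.416,0.1,0,0,0,0.8],[-0.396,0.624,0.2,0,0,-0.003,0.8],[-0.529,0.835,0.398,0,0,-0.003,0.8],[-0.529,0.835,0.398,0,0,-0.003,0.8]],
  ],
)

```text
time_s: 19.0
tool_pos: [0.4811, 0.315, 0.1569]
tool_rot: [179.9, -0.2, -159.6]
force: [-1.3, 0.4, -2.8]
grip_width: 0.0399
grasp_force: 34.9
```

```bash
python3 st.py; cat > foot.py <<'E'
from plan import *
from fit import fit
import sys
z0=float(sys.argv[1]);name=sys.argv[2]
np.set_printoptions(precision=4,suppress=True)
I={}
for n in("top","side"):
    D=[];
    for k in range(4): im,d=env.read_camera(n);D.append(np.where(d>0,d,np.nan))
    I[n]=im;d=np.nan_to_num(np.nanmedian(D,0))
    np.save(f"pics/{name}_{n}.npy",d)
    C=cloud(n,d).reshape(-1,3);C=C[(d.ravel()>0)&(abs(C[:,0]-.482)<.05)&(abs(C[:,1]-.316)<.05)]
    for a,b,l in((z0+.001,z0+.009,"foot"),(z0+.011,z0+.033,"post"),(z0+.036,z0+.072,"cell")):
        q=C[(C[:,2]>a)&(C[:,2]<b)]
        if len(q)>5:print(n,l,len(q),q.mean(0),q.min(0),q.max(0),[np.round(k,1) for k in cv2.minAreaRect((q[:,:2]*1000).astype(np.float32))])
    if n=="side": x,f=fit(n,d*(cloud(n,d)[...,2]<.09));print("seat",n,x[:2],np.degrees(x[2]),f)
def c(im,u,v,w,h,s): return cv2.resize(im[v:v+h,u:u+w],None,fx=s,fy=s,interpolation=cv2.INTER_CUBIC)
cv2.imwrite(f'pics/{name}.png',np.hstack([c(I["top"],160,165,80,100,5),c(I["side"],270,240,80,100,5)])[:,:,::-1])
E
python3 foot.py .104 f1
```

```text
{'time_s': 19.0, 'qpos': [8.098, 19.873, -52.392, 98.296, 16.471, 70.243, 62.035], 'tool_pos': [0.481, 0.315, 0.157], 'tool_rot': [179.938, -0.236, -159.622], 'grip_width': 0.04, 'grasp_force': 34.92, 'force': [-1.285, 0.402, -2.787]}
grasp pt [0.4811 0.315  0.1619] tz [-0.004 -0.    -1.   ]
top post 6 [0.4829 0.2756 0.1287] [0.4723 0.2665 0.1248] [0.4926 0.2828 0.1326] [array([480.6, 277.7]), array([14.5, 19.4]), np.float64(59.4)]
side foot 57 [0.4799 0.3281 0.1094] [0.4643 0.3154 0.1054] [0.4995 0.3331 0.1129] [array([480.3, 326.2]), array([36.2, 13. ]), np.float64(14.2)]
side post 59 [0.4816 0.3194 0.1194] [0.4643 0.3097 0.115 ] [0.5006 0.3316 0.1274] [array([482.4, 320.7]), array([36.2, 21.8]), np.float64(0.8)]
side cell 142 [0.4764 0.3369 0.1552] [0.4625 0.3184 0.1414] [0.4962 0.3432 0.169 ] [array([476.9, 332.7]), array([35. , 18.6]), np.float64(18.4)]
seat side [0.4847 0.3155] 25.280191982569704 1.1873456905034714
```

View pics/f1.png

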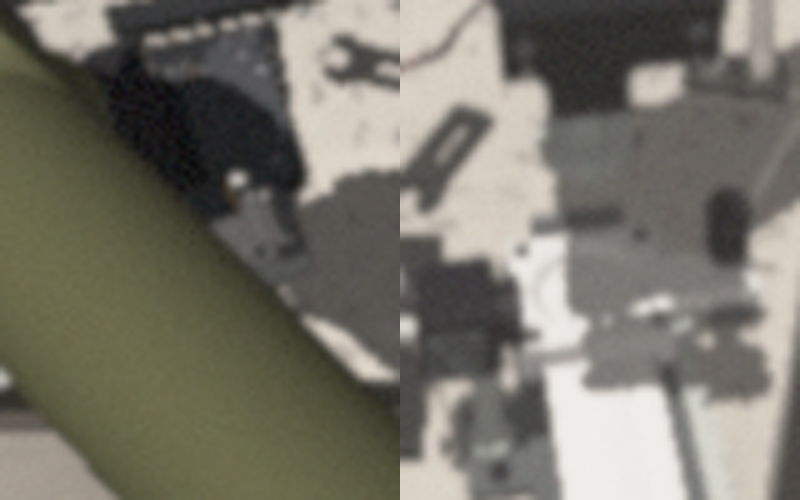

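```bash
python3 - <<'E'
from fit import *
from scipy.optimize import least_squares,minimize
np.set_printoptions(precision=4,suppress=True)
def run(n,d,yaw,rad=.1):
    C=cloud(n,d).reshape(-1,3);c0=(.483,.316)
    C=C[(d.ravel()>0)&(C[:,2]<.09)&(C[:,2]>-.01)&(np.hypot(C[:,0]-c0[0],C[:,1]-c0[1])<.05)]
    def cost(p):
        h=H([p[0],p[1],yaw],C);r=np.where(np.isnan(h),np.where(C[:,2]>.026,.006,0),np.minimum(abs(C[:,2]-np.nan_to_num(h)),.006));return r.mean()*1e3
    r=DE(cost,[(.47,.495),(.303,.33)],seed=1,tol=1e-7,popsize=30);return r.x,round(r.fun,3)
for n,f in(("top","pics/top0.npy"),("side","pics/side0.npy"),("side","pics/f1_side.npy"),("top","pics/t3.npy"),("side","pics/s3.npy")):
    d=np.load(f)
    print(f,*[(y,run(n,d,np.radians(y))) for y in(19,20.5,22)])
d=np.load("pics/f1_side.npy");C=cloud("side",d).reshape(-1,3)
q=C[(d.ravel()>0)&(abs(C[:,0]-.482)<.024)&(abs(C[:,1]-.316)<.024)&(C[:,2]>.105)&(C[:,2]<.1125)]
for r0 in (.02,):
    s=least_squares(lambda p:np.hypot(q[:,0]-p[0],q[:,1]-p[1])-r0,[.482,.31],loss="soft_l1",f_scale=.001);print("foot centre (r20)",s.x,abs(s.fun).mean())
# strip/edges: rail yaw from carriage-left rail top edge in side0
E
```

```text
pics/top0.npy (19, (array([0.4815, 0.3182]), np.float64(1.854))) (20.5, (array([0.4824, 0.3171]), np.float64(1.843))) (22, (array([0.4822, 0.3178]), np.float64(1.841)))
pics/side0.npy (19, (array([0.4831, 0.3159]), np.float64(1.742))) (20.5, (array([0.4838, 0.3156]), np.float64(1.72))) (22, (array([0.4844, 0.315 ]), np.float64(1.705)))
pics/f1_side.npy (19, (array([0.4843, 0.3153]), np.float64(1.542))) (20.5, (array([0.4837, 0.3158]), np.float64(1.511))) (22, (array([0.4841, 0.3159]), np.float64(1.525)))
pics/t3.npy (19, (array([0.4826, 0.3177]), np.float64(1.864))) (20.5, (array([0.4826, 0.3175]), np.float64(1.865))) (22, (array([0.4819, 0.3173]), np.float64(1.877)))
pics/s3.npy (19, (array([0.4836, 0.3151]), np.float64(1.716))) (20.5, (array([0.4841, 0.3153]), np.float64(1.694))) (22, (array([0.4842, 0.3149]), np.float64(1.701)))
foot centre (r20) [0.4837 0.3123] 0.00040088783860471806
```

```bash
python3 st.py; python3 -c "
from plan import *
p,q=cur();print(p)
plan([([p[0]+.001,p[1]+.0035,.100],200.5,0)])"
```

```text
{'time_s': 19.4, 'qpos': [8.424, 19.444, -52.359, 98.263, 16.447, 70.318, 62.111], 'tool_pos': [0.484, 0.312, 0.16], 'tool_rot': [-179.844, 0.088, -159.92], 'grip_width': 0.04, 'grasp_force': 34.919, 'force': [-0.768, 0.132, -1.862]}
grasp pt [0.4836 0.3117 0.1654] tz [ 0.002 -0.002 -1.   ]
[0.48361569 0.31173548 0.16037435]
[-0.02, 0.031, 0.604, -0.001, 0.0, -0.002] |to [0.485 0.315 0.1  ] rows>=1.2
```

```bash
python3 -c "
from plan import *
for i in range(4):
    p,q=cur();print(p.round(4),q.as_euler('xyz',degrees=True).round(2)); env.read_camera('top')
plan([([.4837,.3158,.100],200.5,0)])"
```

```text
[0.4836 0.3117 0.1604] [-1.7984e+02  9.0000e-02 -1.5992e+02]
[0.4835 0.3119 0.1603] [-1.7985e+02  8.0000e-02 -1.5990e+02]
[0.4834 0.312  0.1602] [-1.7986e+02  7.0000e-02 -1.5989e+02]
[0.4833 0.3121 0.16  ] [-1.7987e+02  5.0000e-02 -1.5987e+02]
[-0.016, 0.033, 0.6, -0.001, 0.0, -0.002] |to [0.484 0.316 0.1  ] rows>=1.2
```

>>> jog_arm(
  motion=[
    [[0,0,0,0,0,0,0.8],[0,0,0,0,0,0,0.8],[0,0,0,0,0,0,0.8],[0,0,0,0,0,0,0.8],[0,0,0,0,0,0,0.8]],
  ],
)

```text
time_s: 20.1
tool_pos: [0.4829, 0.3126, 0.1596]
tool_rot: [-179.9, 0.0, -159.8]
force: [-0.6, 0.6, -1.9]
grip_width: 0.04
grasp_force: 34.9
```

```bash
python3 -c "
from plan import *
for i in range(3):
    p,q=cur();print(p.round(4),q.as_euler('xyz',degrees=True).round(2)); env.read_camera('top')
"
```

```text
[0.4829 0.3126 0.1596] [-1.7990e+02  1.0000e-02 -1.5983e+02]
[0.483  0.3127 0.1596] [-1.7990e+02  1.0000e-02 -1.5982e+02]
[0.483  0.3126 0.1596] [-1.7990e+02  1.0000e-02 -1.5983e+02]
```

>>> jog_arm(
  motion=[
    [[0,0.01,0.15,0,0,0,0.8],[-0.01,0.02,0.3,0,0,0,0.8],[-0.018,0.028,0.45,0,0,0,0.8],[-0.018,0.028,0.596,0,0,-0.002,0.8],[-0.018,0.028,0.596,0,0,-0.002,0.8]],
  ],
)

```text
time_s: 20.75
tool_pos: [0.482, 0.3145, 0.0968]
tool_rot: [-179.9, -0.3, -159.4]
force: [-0.4, -0.4, -1.2]
grip_width: 0.0397
grasp_force: 34.9
```

>>> jog_arm(
  motion=[
    [[0,0,0,0,0,0,0.8],[0,0,0,0,0,0,0.8],[0,0,0,0,0,0,0.8],[0,0,0,0,0,0,0.8],[0,0,0,0,0,0,0.8]],
  ],
)

```text
time_s: 21.25
tool_pos: [0.484, 0.3158, 0.1005]
tool_rot: [-179.9, 0.1, -159.5]
force: [0.6, 0.2, -1.9]
grip_width: 0.0399
grasp_force: 34.9
```

>>> jog_arm(
  motion=[
    [[0,0,0,0,0,0,0.8],[0,0,0,0,0,0,0.8],[0,0,0,0,0,0,0.8],[0,0,0,0,0,0,0.8],[0,0,0,0,0,0,0.8]],
  ],
)

```text
time_s: 21.75
tool_pos: [0.4837, 0.3157, 0.1]
tool_rot: [-179.9, 0.0, -159.5]
force: [0.2, 0.9, -2.6]
grip_width: 0.04
grasp_force: 34.9
```

```bash
python3 st.py; python3 - <<'E'
from plan import *
from scipy.optimize import least_squares
np.set_printoptions(precision=4,suppress=True)
D=[]
for k in range(5): im,d=env.read_camera("side");D.append(np.where(d>0,d,np.nan))
d=np.nan_to_num(np.nanmedian(D,0));C=cloud("side",d).reshape(-1,3)
q=C[(d.ravel()>0)&(abs(C[:,0]-.483)<.03)&(abs(C[:,1]-.316)<.03)]
for a in np.arange(.03,.08,.004):
    k=q[(q[:,2]>a)&(q[:,2]<=a+.004)]
    if len(k)>2:print(round(a,3),len(k),k.mean(0),k.min(0),k.max(0))
f=q[(q[:,2]>.044)&(q[:,2]<.051)]
s=least_squares(lambda p:np.hypot(f[:,0]-p[0],f[:,1]-p[1])-.02,[.482,.31],loss="soft_l1",f_scale=.001);print("foot",s.x,abs(s.fun).mean())
# predicted picture: circles for seat and foot
out=im[:,:,::-1].copy();out=cv2.resize(out[250:340,265:365],None,fx=6,fy=6,interpolation=cv2.INTER_CUBIC)
cv2.imwrite("pics/f2.png",out)
E
```

```text
{'time_s': 21.75, 'qpos': [6.138, 23.548, -50.605, 101.386, 20.098, 64.61, 59.596], 'tool_pos': [0.484, 0.316, 0.1], 'tool_rot': [-179.893, 0.007, -159.472], 'grip_width': 0.04, 'grasp_force': 34.919, 'force': [0.164, 0.869, -2.624]}
grasp pt [0.4837 0.3157 0.105 ] tz [ 0.001 -0.002 -1.   ]
0.03 202 [0.477 0.322 0.032] [0.4532 0.2865 0.03  ] [0.5124 0.3459 0.0338]
0.034 4 [0.4631 0.2984 0.0344] [0.4538 0.2862 0.0343] [0.4671 0.331  0.0347]
0.042 5 [0.4741 0.3285 0.0451] [0.4644 0.3204 0.0447] [0.4957 0.3336 0.0454]
0.046 29 [0.4809 0.3326 0.0479] [0.4643 0.3206 0.0462] [0.502  0.3372 0.0497]
0.05 58 [0.4813 0.3265 0.053 ] [0.4642 0.3093 0.0504] [0.5024 0.3367 0.054 ]
0.054 86 [0.4822 0.3245 0.0548] [0.4646 0.3071 0.054 ] [0.5029 0.3359 0.058 ]
0.058 13 [0.4831 0.3222 0.0591] [0.4757 0.3159 0.058 ] [0.4921 0.3244 0.0607]
0.062 9 [0.481  0.3235 0.0636] [0.4768 0.3203 0.0623] [0.4863 0.3251 0.0658]
foot [0.4838 0.3165] 0.0003764020320985363
```

View pics/f2.png

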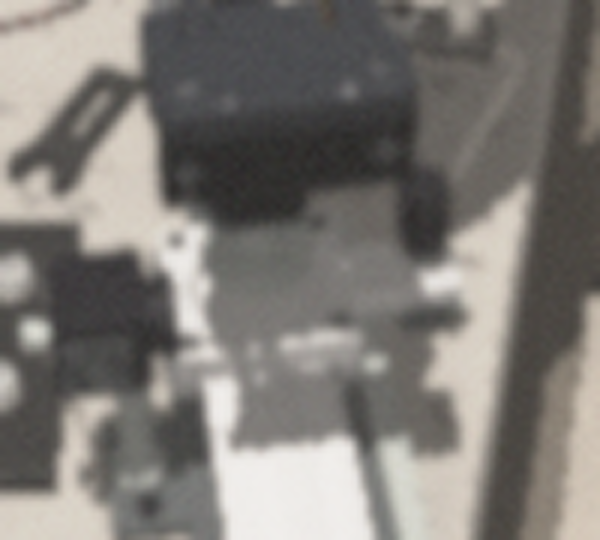

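The picture shows the foot hovering over the seat, around (290,260), hidden by shadow; the depth fit agrees to about 1 mm. Lowering gently.

>>> jog_arm(
  motion=[
    [[0,0,0.03,0,0,0,0.8],[0,0,0.06,0,0,0,0.8],[0,0,0.09,0,0,0,0.8],[0,0,0.11,0,0,0,0.8],[0,0,0.12,0,0,0,0.8]],
  ],
)

```text
time_s: 22.5
tool_pos: [0.4836, 0.3156, 0.0876]
tool_rot: [-179.9, -0.0, -159.5]
force: [0.2, -0.2, -1.9]
grip_width: 0.04
grasp_force: 34.9
```

>>> jog_arm(
  motion=[
    [[0,0,0.01,0,0,0,0.8],[0,0,0.02,0,0,0,0.8],[0,0,0.025,0,0,0,0.8],[0,0,0.03,0,0,0,0.8],[0,0,0.03,0,0,0,0.8]],
  ],
)

```text
time_s: 23.0
tool_pos: [0.4838, 0.3157, 0.085]
tool_rot: [-179.9, 0.0, -159.5]
force: [-0.6, -0.3, -2.3]
grip_width: 0.0397
grasp_force: 34.9
```

```bash
python3 st.py
```

```text
{'time_s': 23.0, 'qpos': [5.6, 24.558, -50.048, 102.122, 21.039, 63.175, 58.918], 'tool_pos': [0.484, 0.316, 0.085], 'tool_rot': [-179.891, 0.016, -159.47], 'grip_width': 0.04, 'grasp_force': 34.919, 'force': [-0.557, -0.258, -2.295]}
grasp pt [0.4838 0.3157 0.09  ] tz [ 0.001 -0.002 -1.   ]
```

>>> jog_arm(
  motion=[
    [[0,0,0.005,0,0,0,0.8],[0,0,0.01,0,0,0,0.8],[0,0,0.015,0,0,0,0.8],[0,0,0.015,0,0,0,0.8]],
  ],
)

```text
time_s: 23.4
tool_pos: [0.4837, 0.3157, 0.0835]
tool_rot: [-179.9, 0.0, -159.5]
force: [-0.3, 0.1, -1.5]
grip_width: 0.0395
grasp_force: 34.9
```

>>> jog_arm(
  motion=[
    [[0,0,0.005,0,0,0,0.8],[0,0,0.01,0,0,0,0.8],[0,0,0.01,0,0,0,0.8]],
  ],
)

```text
time_s: 23.7
tool_pos: [0.4839, 0.3158, 0.083]
tool_rot: [-179.9, 0.0, -159.5]
force: [-1.6, -1.3, 2.5]
grip_width: 0.0398
grasp_force: 34.9
```

```bash
python3 st.py
```

```text
{'time_s': 23.7, 'qpos': [5.507, 24.703, -49.968, 102.207, 21.191, 62.985, 58.801], 'tool_pos': [0.484, 0.316, 0.083], 'tool_rot': [-179.878, 0.028, -159.47], 'grip_width': 0.04, 'grasp_force': 34.903, 'force': [-1.622, -1.253, 2.502]}
grasp pt [0.4839 0.3158 0.088 ] tz [ 0.001 -0.002 -1.   ]
```

>>> jog_arm(
  motion=[
    [[0,0,0.005,0,0,0,0.8],[0,0,0.005,0,0,0,0.8],[0,0,0.005,0,0,0,0.6],[0,0,0.005,0,0,0,0.4],[0,0,0.0,0,0,0,0.3]],
  ],
)

```text
time_s: 24.2
tool_pos: [0.484, 0.3159, 0.0826]
tool_rot: [-179.9, 0.1, -159.5]
force: [0.0, 0.5, -0.3]
grip_width: 0.0488
grasp_force: 0.0
```

>>> jog_arm(
  motion=[
    [[0,0,0,0,0,0,0.3],[0,0,0,0,0,0,0.3],[0,0,0,0,0,0,0.3],[0,0,0,0,0,0,0.3]],
  ],
)

```text
time_s: 24.6
tool_pos: [0.4838, 0.3157, 0.0825]
tool_rot: [-179.9, 0.0, -159.5]
force: [-0.8, -0.1, -0.0]
grip_width: 0.0607
grasp_force: 0.0
```

```bash
python3 st.py; python3 - <<'E'
from plan import *
from scipy.optimize import least_squares
np.set_printoptions(precision=4,suppress=True)
D=[]
for k in range(5): im,d=env.read_camera("side");D.append(np.where(d>0,d,np.nan))
d=np.nan_to_num(np.nanmedian(D,0));C=cloud("side",d).reshape(-1,3)
q=C[(d.ravel()>0)&(abs(C[:,0]-.484)<.024)&(abs(C[:,1]-.316)<.024)]
for a in np.arange(.028,.12,.006):
    k=q[(q[:,2]>a)&(q[:,2]<=a+.006)]
    if len(k)>2:print(round(a,3),len(k),k.mean(0),k.min(0),k.max(0))
E
```

```text
{'time_s': 24.6, 'qpos': [5.508, 24.736, -49.948, 102.243, 21.196, 62.932, 58.806], 'tool_pos': [0.484, 0.316, 0.082], 'tool_rot': [-179.896, 0.011, -159.472], 'grip_width': 0.061, 'grasp_force': 0.0, 'force': [-0.81, -0.123, -0.032]}
grasp pt [0.4838 0.3157 0.0875] tz [ 0.001 -0.002 -1.   ]
0.028 117 [0.4802 0.324  0.0314] [0.4602 0.2921 0.0281] [0.5078 0.34   0.0338]
0.034 104 [0.4836 0.327  0.0369] [0.4642 0.3078 0.0342] [0.5027 0.337  0.0392]
0.064 6 [0.4783 0.3349 0.0662] [0.4625 0.3274 0.0647] [0.4872 0.3386 0.0676]
```

>>> jog_arm(
  motion=[
    [[0,0,-0.1,0,0,0,0.3],[0,0,-0.3,0,0,0,0.3],[0,0,-0.6,0,0,0,0.3],[0,0,-0.9,0,0,0,0.3],[0,0,-0.9,0,0,0,0.3]],
  ],
)

```text
time_s: 25.35
tool_pos: [0.4857, 0.3181, 0.1777]
tool_rot: [-180.0, 0.5, -159.5]
force: [0.7, 0.7, -1.0]
grip_width: 0.0613
grasp_force: 0.0
```

```bash
python3 st.py; python3 -c "
from plan import *
plan([([.427,.295,.17],200.5,0),([.427,.295,.06],200.5,0)])"
```

```text
{'time_s': 25.35, 'qpos': [8.376, 18.97, -52.899, 96.733, 16.073, 71.803, 62.544], 'tool_pos': [0.486, 0.318, 0.178], 'tool_rot': [-179.955, 0.476, -159.455], 'grip_width': 0.061, 'grasp_force': 0.0, 'force': [0.702, 0.653, -1.002]}
grasp pt [0.4856 0.318  0.1827] tz [ 0.008  0.002 -1.   ]
[0.631, -0.01, 0.071, -0.0, 0.003, 0.0] |to [0.427 0.295 0.17 ] rows>=1.3
[-0.0, -0.0, 0.55, -0.0, -0.0, -0.0] |to [0.427 0.295 0.115] rows>=1.1
[-0.0, -0.0, 0.55, -0.0, -0.0, -0.0] |to [0.427 0.295 0.06 ] rows>=1.1
```

>>> jog_arm(
  motion=[
    [[0.2,0,0.01,0,0,0,0.68],[0.4,0.005,0.025,0,0,0,0.68],[0.605,0.005,0.025,0,0,0,0.68],[0.605,0.005,0.025,0,0,0,0.68],[0.605,0.005,0.025,0,0,0,0.68]],
  ],
  grip_force=40,
)

```text
time_s: 25.85
tool_pos: [0.4274, 0.2949, 0.1703]
tool_rot: [-179.8, 0.1, -159.5]
force: [0.6, -0.2, -0.1]
grip_width: 0.0313
grasp_force: 0.0
```

>>> jog_arm(
  motion=[
    [[0,0,0.1,0,0,0,0.68],[0,0,0.2,0,0,0,0.68],[0,0,0.3,0,0,0,0.68],[0,0,0.3,0,0,0,0.68],[0,0,0.3,0,0,0,0.68]],
  ],
)

```text
time_s: 26.35
tool_pos: [0.4266, 0.2952, 0.1394]
tool_rot: [-179.9, -0.1, -159.5]
force: [-0.7, 0.5, 0.0]
grip_width: 0.0276
grasp_force: 0.0
```

>>> jog_arm(
  motion=[
    [[0,0,0,0,0,0,0.68],[0,0,0,0,0,0,0.68],[0,0,0,0,0,0,0.68],[0,0,0,0,0,0,0.68],[0,0,0,0,0,0,0.68]],
  ],
)

```text
time_s: 26.85
tool_pos: [0.427, 0.295, 0.1402]
tool_rot: [-179.9, 0.0, -159.5]
force: [1.6, -0.5, 0.2]
grip_width: 0.0274
grasp_force: 0.0
```

```bash
python3 st.py; python3 - <<'E'
from plan import *
np.set_printoptions(precision=4,suppress=True)
D=[]
for k in range(4): im,d=env.read_camera("side");D.append(np.where(d>0,d,np.nan))
d=np.nan_to_num(np.nanmedian(D,0));C=cloud("side",d).reshape(-1,3);C=C[d.ravel()>0]
def s(c,r,z0,z1): return C[(np.hypot(C[:,0]-c[0],C[:,1]-c[1])<r)&(C[:,2]>z0)&(C[:,2]<z1)]
for l,q in(("cell",s((.484,.316),.035,.064,.105)),("celltop",s((.484,.316),.03,.097,.105)),("post",s((.484,.316),.012,.04,.06)),("foot",s((.484,.316),.024,.034,.039)),("knob",s((.428,.295),.012,.045,.068)),("knobtop",s((.428,.295),.014,.0665,.073))):
    if len(q)>4:print(l,len(q),q.mean(0),q.min(0),q.max(0),[np.round(k,1) for k in cv2.minAreaRect((q[:,:2]*1000).astype(np.float32))])
out=cv2.resize(im[230:340,255:365],None,fx=5,fy=5,interpolation=cv2.INTER_CUBIC)
cv2.imwrite("pics/k1.png",out[:,:,::-1])
E
```

```text
{'time_s': 26.85, 'qpos': [12.351, 12.798, -55.005, 107.034, 11.587, 65.997, 63.782], 'tool_pos': [0.427, 0.295, 0.14], 'tool_rot': [-179.886, 0.032, -159.475], 'grip_width': 0.027, 'grasp_force': 0.0, 'force': [1.58, -0.499, 0.234]}
grasp pt [0.427  0.295  0.1452] tz [ 0.001 -0.002 -1.   ]
cell 460 [0.4811 0.3268 0.0915] [0.4619 0.2948 0.0641] [0.504  0.3417 0.1028] [array([483.5, 317.8]), array([36.1, 41.4]), np.float64(20.8)]
celltop 237 [0.483  0.3198 0.1008] [0.4621 0.2948 0.0971] [0.504  0.3411 0.1028] [array([483.5, 317.3]), array([32.1, 40.8]), np.float64(21.8)]
post 26 [0.4819 0.3235 0.0439] [0.4754 0.3182 0.0401] [0.49   0.326  0.0491] [array([482.1, 322.8]), array([14.8,  6.2]), np.float64(11.5)]
foot 128 [0.4815 0.3249 0.0369] [0.4643 0.3076 0.0342] [0.5027 0.3375 0.0388] [array([483. , 323.1]), array([37.6, 28.5]), np.float64(4.9)]
knob 75 [0.4275 0.3025 0.0565] [0.4192 0.2961 0.0452] [0.4369 0.3059 0.0678] [array([428.5, 301.4]), array([ 8.5, 18. ]), np.float64(83.4)]
knobtop 47 [0.4276 0.2976 0.0698] [0.4197 0.2885 0.0669] [0.4353 0.3047 0.0714] [array([427.4, 296.6]), array([14.7, 16.9]), np.float64(9.1)]
```

View pics/k1.png

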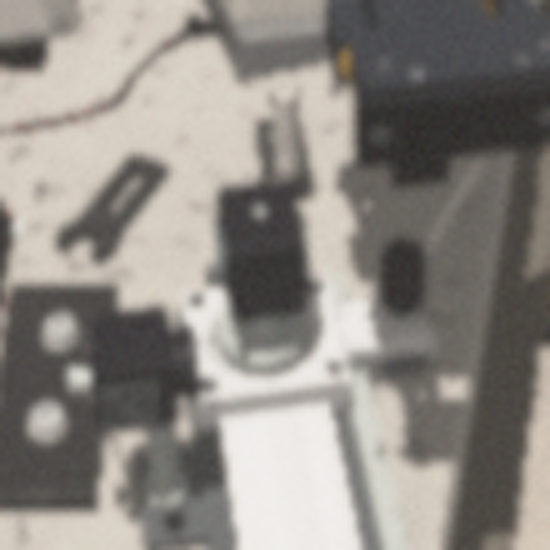

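The stand sits upright in the seat at about (265,290), square to the rail, and the knob is at (403,275). Lowering the fingers either side of the knob.

>>> jog_arm(
  motion=[
    [[0,0.01,0.2,0,0,0,0.68],[0,0.01,0.35,0,0,0,0.68],[0,0.01,0.5,0,0,0,0.68],[0,0.01,0.65,0,0,0,0.68],[0,0.01,0.8,0,0,0,0.68]],
  ],
)

```text
time_s: 27.55
tool_pos: [0.4265, 0.2958, 0.0587]
tool_rot: [-179.9, -0.0, -159.5]
force: [0.3, -0.7, 0.4]
grip_width: 0.0279
grasp_force: 0.0
```

>>> jog_arm(
  motion=[
    [[0,0,0,0,0,0,0.68],[0,0,0,0,0,0,0.68],[0,0,0,0,0,0,0.68],[0,0,0,0,0,0,0.68],[0,0,0,0,0,0,0.68]],
  ],
)

```text
time_s: 28.05
tool_pos: [0.4271, 0.296, 0.0606]
tool_rot: [-179.9, 0.1, -159.5]
force: [0.6, -1.0, -0.9]
grip_width: 0.0278
grasp_force: 0.0
```

```bash
python3 st.py
```

```text
{'time_s': 28.05, 'qpos': [8.406, 19.411, -52.202, 111.225, 18.225, 57.894, 58.446], 'tool_pos': [0.427, 0.296, 0.061], 'tool_rot': [-179.885, 0.084, -159.476], 'grip_width': 0.028, 'grasp_force': 0.0, 'force': [0.648, -0.984, -0.877]}
grasp pt [0.4271 0.2961 0.0656] tz [ 0.002 -0.001 -1.   ]
```

>>> jog_arm(
  motion=[
    [[0,0.02,0,0,0,0,0.68],[0,0.04,0,0,0,0,0.68],[0,0.06,0,0,0,0,0.68],[0,0.08,0,0,0,0,0.68],[0,0.1,0,0,0,0,0.68]],
  ],
)

```text
time_s: 28.55
tool_pos: [0.4252, 0.3004, 0.06]
tool_rot: [-179.4, -0.1, -159.6]
force: [1.3, -10.4, 5.8]
grip_width: 0.028
grasp_force: 5.1
```

>>> jog_arm(
  motion=[
    [[0,0.025,0,0,0,0,0.68],[0,0.05,0,0,0,0,0.68],[0,0.075,0,0,0,0,0.68],[0,0.1,0,0,0,0,0.68],[0,0.13,0,0,0,0,0.68]],
  ],
)

```text
time_s: 29.05
tool_pos: [0.4191, 0.3163, 0.06]
tool_rot: [-179.8, -0.0, -159.5]
force: [0.7, -4.6, 2.8]
grip_width: 0.0283
grasp_force: 2.0
```

>>> jog_arm(
  motion=[
    [[0,0.03,0,0,0,0,0.68],[0,0.06,0,0,0,0,0.68],[0,0.09,0,0,0,0,0.68],[0,0.12,0,0,0,0,0.68],[0,0.15,0,0,0,0,0.68]],
  ],
)

```text
time_s: 29.55
tool_pos: [0.4131, 0.3319, 0.06]
tool_rot: [-179.9, 0.0, -159.5]
force: [1.4, -3.4, 1.8]
grip_width: 0.0278
grasp_force: 1.7
```

```bash
python3 st.py; python3 - <<'E'
from plan import *
im,d=env.read_camera("side");C=cloud("side",d).reshape(-1,3);C=C[d.ravel()>0]
q=C[(abs(C[:,0]-.47)<.05)&(C[:,1]>.28)&(C[:,1]<.42)&(C[:,2]>.097)&(C[:,2]<.105)];print(len(q),q.mean(0),cv2.minAreaRect((q[:,:2]*1000).astype(np.float32)))
E
```

```text
{'time_s': 29.55, 'qpos': [3.859, 21.051, -52.25, 109.808, 19.565, 58.496, 53.56], 'tool_pos': [0.413, 0.332, 0.06], 'tool_rot': [-179.909, 0.018, -159.453], 'grip_width': 0.028, 'grasp_force': 1.709, 'force': [1.412, -3.409, 1.838]}
grasp pt [0.4131 0.3319 0.065 ] tz [ 0.001 -0.001 -1.   ]
379 [0.4817375  0.36307111 0.10015742] ((475.4169616699219, 354.2826843261719), (131.9749298095703, 44.931304931640625), 35.77849197387695)
```

>>> jog_arm(
  motion=[
    [[0,0.03,0,0,0,0,0.68],[0,0.06,0,0,0,0,0.68],[0,0.09,0,0,0,0,0.68],[0,0.12,0,0,0,0,0.68],[0,0.15,0,0,0,0,0.68]],
  ],
)

```text
time_s: 30.1
tool_pos: [0.408, 0.3453, 0.0598]
tool_rot: [-179.8, -0.0, -159.5]
force: [0.7, -3.9, 2.9]
grip_width: 0.0277
grasp_force: 1.7
```

>>> jog_arm(
  motion=[
    [[0,0.02,0,0,0,0,0.68],[0,0.035,0,0,0,0,0.68],[0,0.035,0,0,0,0,0.68],[0,0.035,0,0,0,0,0.68]],
  ],
)

```text
time_s: 30.5
tool_pos: [0.4064, 0.3495, 0.0599]
tool_rot: [-180.0, 0.0, -159.4]
force: [0.4, -0.4, 0.6]
grip_width: 0.0282
grasp_force: 0.0
```

```bash
python3 st.py; cat > chk.py <<'E'
from plan import *
np.set_printoptions(precision=4,suppress=True)
D=[]
for k in range(4): im,d=env.read_camera("side");D.append(np.where(d>0,d,np.nan))
d=np.nan_to_num(np.nanmedian(D,0));C=cloud("side",d).reshape(-1,3);C=C[d.ravel()>0]
c,s=np.cos(np.radians(20.5)),np.sin(np.radians(20.5));v=C[:,:2]-[.4838,.316];X=v@[c,s];Y=v@[-s,c]
def st(l,m):
    q=np.c_[X,Y,C[:,2]][m]
    if len(q)>4: print(l,len(q),q.mean(0),q.min(0),q.max(0))
st("celltop",(abs(X)<.025)&(abs(Y-.05)<.04)&(C[:,2]>.097)&(C[:,2]<.105))
st("cell y+ face",(abs(X)<.018)&(abs(Y-.06)<.04)&(C[:,2]>.068)&(C[:,2]<.094))
st("knobtop",(abs(X+.06)<.014)&(abs(Y-.05)<.03)&(C[:,2]>.066)&(C[:,2]<.073))
st("knob",(abs(X+.06)<.012)&(abs(Y-.05)<.03)&(C[:,2]>.042)&(C[:,2]<.066))
st("foot",(abs(X)<.025)&(abs(Y-.055)<.026)&(C[:,2]>.034)&(C[:,2]<.040))
E
python3 chk.py
```

```text
{'time_s': 30.5, 'qpos': [1.637, 21.901, -52.216, 108.995, 20.216, 58.812, 51.287], 'tool_pos': [0.406, 0.349, 0.06], 'tool_rot': [-179.953, 0.017, -159.432], 'grip_width': 0.028, 'grasp_force': 0.0, 'force': [0.374, -0.37, 0.601]}
grasp pt [0.4064 0.3495 0.0649] tz [ 0.001 -0.001 -1.   ]
celltop 283 [0.     0.0586 0.1009] [-0.0166  0.0364  0.0971] [0.0161 0.0763 0.1026]
cell y+ face 187 [0.0009 0.0745 0.0813] [-0.018   0.0477  0.0681] [0.018  0.0768 0.0939]
foot 153 [0.0013 0.0646 0.037 ] [-0.0238  0.0332  0.034 ] [0.0241 0.0805 0.0398]
```

The carriage has snapped into the stop (pushing force dropped to 0, travel is about 55 mm). Lifting clear.

>>> jog_arm(
  motion=[
    [[0,-0.01,-0.05,0,0,0,0.68],[0,-0.01,-0.2,0,0,0,0.68],[0,-0.01,-0.4,0,0,0,0.68],[0,-0.01,-0.7,0,0,0,0.68],[0,-0.01,-0.9,0,0,0,0.68]],
  ],
)

```text
time_s: 31.2
tool_pos: [0.4075, 0.3489, 0.1529]
tool_rot: [-179.9, 0.2, -159.4]
force: [0.0, 0.5, -0.3]
grip_width: 0.0281
grasp_force: 0.0
```

>>> jog_arm(
  motion=[
    [[0.1,0,-0.2,0,0,0,0.68],[0.2,0,-0.4,0,0,0,0.68],[0.2,0,-0.5,0,0,0,0.68],[0.2,0,-0.5,0,0,0,0.68],[0.2,0,-0.5,0,0,0,0.68]],
  ],
)

```text
time_s: 31.7
tool_pos: [0.3888, 0.3408, 0.1998]
tool_rot: [-179.9, 0.0, -159.5]
force: [-0.4, 0.4, -0.3]
grip_width: 0.0277
grasp_force: 0.0
```

```bash
python3 st.py; python3 chk.py; python3 - <<'E'
from h import *
im,_=env.read_camera("side");cv2.imwrite("pics/end.png",cv2.resize(im[220:340,245:365,::-1],None,fx=4,fy=4,interpolation=cv2.INTER_CUBIC))
E
```

```text
{'time_s': 31.7, 'qpos': [9.441, 8.753, -57.62, 103.142, 7.88, 72.331, 60.214], 'tool_pos': [0.389, 0.341, 0.2], 'tool_rot': [-179.879, 0.031, -159.502], 'grip_width': 0.028, 'grasp_force': 0.0, 'force': [-0.448, 0.388, -0.306]}
grasp pt [0.3888 0.3408 0.2048] tz [ 0.001 -0.002 -1.   ]
celltop 280 [0.     0.0585 0.1009] [-0.0164  0.037   0.0971] [0.0161 0.0765 0.1025]
cell y+ face 186 [0.0013 0.0744 0.0818] [-0.018   0.0469  0.068 ] [0.018  0.0768 0.0939]
knobtop 59 [-0.0596  0.0572  0.0698] [-0.0679  0.0475  0.0668] [-0.0514  0.0651  0.0713]
knob 82 [-0.0579  0.062   0.0545] [-0.0672  0.0526  0.0421] [-0.0502  0.0651  0.0658]
foot 154 [0.0009 0.0646 0.037 ] [-0.0239  0.035   0.034 ] [0.0241 0.0805 0.0399]
```

View pics/end.png

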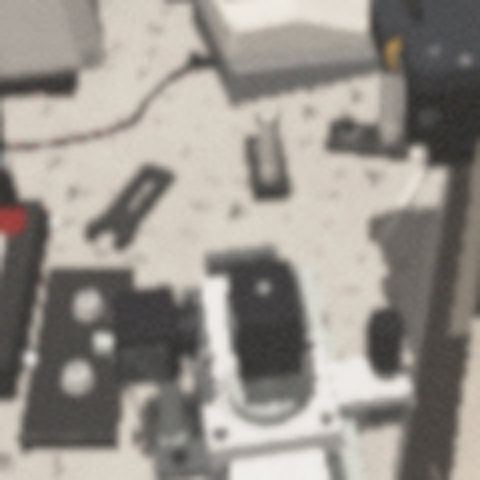

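The picture shows the stand upright in the carriage at (265,330) in front of the small camera at (160,320), with the gripper clear. Knob travel measures 54.7 mm, so I'm handing in.

```bash
python3 -c "
from cell import env
print(env.sign_off())"
```

```text
the job is handed in; nothing more can be done
None
```

I stood the lens stand up, set it in the carriage seat facing squarely across the rail, and pushed the carriage into the middle click stop (measured travel about 54.7 mm). I handed the job in at about 32 s with the gripper clear. `sign_off` returned no verdict, and I didn't re-measure the bystanders.

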